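# Unload wound coils from an index table and send the tray on

### The job

Slide the empty tray carrier along its rail from the far station to the loading station beside the five-post index table, then unload all the wound copper coils: turn the table by its bar, station by station, so that each coil comes to the open window of the clear guard, slide it up off its post there and lay it flat in the tray, the coils side by side. When all are in the tray, push the carrier on to the middle station so that it rests in the detent there with the coils still lying in it; leave the index table in a detent too, and do not disturb the things standing around.

Things in the scene. Friction and masses are not known exactly. Their poses are not given: they have to be found in the camera images.
- coil0: wound copper coil with black end rings, 50 mm outside diameter, 30 mm high, straight 20 mm bore, about 0.12 kg; origin at its middle (15 mm above its underside), z along the bore, either end may be up. May be absent. All coils are alike. At the start it sits over a post of the index table, its middle 15 mm above the post's foot
- coil1: wound copper coil with black end rings, 50 mm outside diameter, 30 mm high, straight 20 mm bore, about 0.12 kg; origin at its middle (15 mm above its underside), z along the bore, either end may be up. May be absent. All coils are alike. At the start it sits over a post of the index table, its middle 15 mm above the post's foot
- coil2: wound copper coil with black end rings, 50 mm outside diameter, 30 mm high, straight 20 mm bore, about 0.12 kg; origin at its middle (15 mm above its underside), z along the bore, either end may be up. May be absent. All coils are alike. At the start it sits over a post of the index table, its middle 15 mm above the post's foot
- coil3: wound copper coil with black end rings, 50 mm outside diameter, 30 mm high, straight 20 mm bore, about 0.12 kg; origin at its middle (15 mm above its underside), z along the bore, either end may be up. May be absent. All coils are alike. At the start it sits over a post of the index table, its middle 15 mm above the post's foot
- coil4: wound copper coil with black end rings, 50 mm outside diameter, 30 mm high, straight 20 mm bore, about 0.12 kg; origin at its middle (15 mm above its underside), z along the bore, either end may be up. May be absent. All coils are alike. At the start it sits over a post of the index table, its middle 15 mm above the post's foot
- index_table (a joint): angle of the five-post index table in rad, 0 at the start, positive anticlockwise seen from above; detents every 2*pi/5 = 1.2566 rad (five positions a turn), turns freely either way within -12.6 to 12.6 rad; the detent pulls it into the nearest position with up to about 0.16 N m once the bar is let go
- turn_bar (a point): centre of the upright black bar on top of the index table's axis, by which it is turned: 40 mm long along this frame's x, 14 mm thick along its y, from 18 mm below to 12 mm above this point; this point is 136 mm above the work surface and on the axis, z up; it turns with the table. The guard's top face lies 22 mm below this point
- post0 (a point): foot of a steel post of the index table, on the table's top face (60 mm above the work surface): the post is 12 mm in diameter, 45 mm tall with a tapered tip, 75 mm from the axis; turns with the table. The five posts are 72 degrees apart, numbered anticlockwise from above
- post1 (a point): foot of a steel post of the index table, on the table's top face (60 mm above the work surface): the post is 12 mm in diameter, 45 mm tall with a tapered tip, 75 mm from the axis; turns with the table. The five posts are 72 degrees apart, numbered anticlockwise from above
- post2 (a point): foot of a steel post of the index table, on the table's top face (60 mm above the work surface): the post is 12 mm in diameter, 45 mm tall with a tapered tip, 75 mm from the axis; turns with the table. The five posts are 72 degrees apart, numbered anticlockwise from above
- post3 (a point): foot of a steel post of the index table, on the table's top face (60 mm above the work surface): the post is 12 mm in diameter, 45 mm tall with a tapered tip, 75 mm from the axis; turns with the table. The five posts are 72 degrees apart, numbered anticlockwise from above
- post4 (a point): foot of a steel post of the index table, on the table's top face (60 mm above the work surface): the post is 12 mm in diameter, 45 mm tall with a tapered tip, 75 mm from the axis; turns with the table. The five posts are 72 degrees apart, numbered anticlockwise from above
- window_spot (a point): fixed point at the level of the posts' feet in the middle of the guard's open window, 75 mm from the axis along this frame's -x (roughly to the robot), z up. Black base 230 mm across. The guard is a clear plate 110 to 114 mm above the work surface, open 55 mm either way in y and from 16 mm behind the axis to the front. In a detent one post stands here; only its coil can be lifted off
- carrier (a joint): travel of the tray carrier along its rail in m: 0 at the far station (start, away from the index table), 0.08 at the middle station, 0.16 at the loading station beside the index table; positive is along the -y of the frame of tray_floor (to the right as seen from the robot). A detent pulls it into the nearest station with up to about 5 N, friction under 1 N; it cannot leave the rail
- tray_floor (a point): centre of the tray's inner floor, 58 mm above the work surface, z up, y along the rail; moves with the carrier. The aluminium tray is 110 mm (x) by 229 mm (y) inside, with a rim 3 mm thick and 8 mm high; room for four coils in a row along y, about 57 mm apart
- tab_grip (a point): grip point of the black upright tab in front of the middle of the tray, by which the carrier is pushed: 24 mm along x, 12 mm thick along y (the rail's direction), its top 15 mm above this point and its foot 30 mm below it; this point is 88 mm above the work surface and 74 mm from tray_floor along its -x
- slide_box: closed grey slide box, 89 x 97 x 32 mm, a bystander; origin at the centre of its underside
- objective_canister: clear screw canister with black lid, 51 mm diameter, 71 mm tall, a bystander; origin at the centre of its underside
- lens_cleaner: slim upright white spray bottle with blue cap, 35 mm diameter, 120 mm tall, a bystander behind the index table; origin at the centre of its underside
Not all that is in view belongs to the job. Leave any yellow look-alike of the coil0 alone.

How it is judged:
By the outcome, as a careful person would: the job done as asked, in the order asked, and still so for the second after the job is handed in, with the robot touching nothing.
Of coil0, coil1, coil2, coil3, coil4 only 3 to 4 are there at a start; the rules pass over those that are not, and their reading is None.
At some moment in a run one of coil0, coil1, coil2, coil3, coil4 may be knocked a few centimetres aside while the robot is not near it.
Once in a run the grip may slacken for a moment while it holds something.
It also fails if it takes over 210 s, if anything falls off the work surface, if the arm or the gripper's body presses on something with over 40 N, if the wrist force passes 120 N, or if a joint passes its speed limit or range.

### The arm

A 6-joint arm with a two-finger parallel gripper is mounted at the origin on a cart in front of the work surface, level with it; the furniture and walls round the work are solid. World frame = base frame: x ahead of the robot, y to its left, z up, the work surface at z = 0. Lengths are in m, angles in rad, forces in N, time in s.
With the tool pointing down it reaches from about 0.3 to 1 m from the base axis. Payload 5.1 kg.
Tool frame: the origin (TCP) lies on the centre line of the jaws, within the pads' length; the fingertips stand 25 mm ahead of it and the grasp point (between the pads) lies 6 mm ahead of it (r.nose_length is the distance from the TCP to the fingertips, in m); z points along the fingers, y is the direction in which the jaws open and shut (so a half turn about z gives the same grasp; the last joint's range is limited). The gripper opens to 95 mm and grips with 3 to 60 N. Pads are 20 mm wide; open, the fingers measure 119 mm over their backs; the gripper's body (75 mm by 180 mm) begins 59 mm behind the grasp point.
Start: joints at [-1.256, 0.124, 1.65, -0, 1.367, -0.083], TCP at [0.252, -0.599, 0.24] pointing down, gripper open.
Joint ranges: [-2.61, 2.61], [-1.02, 2.33], [0.03, 2.71], [-1.35, 4.49], [0.32, 2.68], [-2.91, 2.91]. Speed limits (rad/s): [2.57, 2.57, 3.14, 3.14, 3.14, 3.14].

### API

Orientations are given as a unit quaternion [x, y, z, w].
In Python, from rig import r, vision, workorder gives the robot as it stands. The module is installed in compiled form; this text tells all that it offers.
- The arm moves only by the tool move_arm, never from a script. Its argument "steps" is a list of rows, each an object with "xyz": the shift along the tool's x, y, z in mm, a list of three; "twist": the turn, a rotation vector about the tool's x, y, z in rad, a list of three; "grip": the closure, from 0 (fully open) to 1 (shut). A call has 1 to 12 rows; each row is the pose to reach, as a shift and turn from the pose measured when the call began, along the tool's axes at that moment; what a row does not reach only later rows make up. A row lasts 1/12 s, in which the tool goes at most 41.7 mm and 7.16 degrees, less where a joint would pass 70% of its speed; a pose out of reach is approached as far as the arm can. A call with a gripper value outside its range is refused whole. The fingers move at their own pace and stop on an object; "force" is the grip in N (left out, the last holds). Time passes only in rows, so rows that repeat a pose let the fingers close. It gives the time, the measured TCP pose, the force and the opening at its end, in the units of the state.
- r.observe(): the state, without advancing time (a new reading comes with each control period).
- vision.read_camera(name): name is "scene" or "top" or "wrist"; returns the picture (420x560x3 uint8, blue, green, red); there is no depth.
- vision.camera_model(name): a dict with "fx", "fy", "cx", "cy" (pixels), "rvec" (rotation vector, rad) and "tvec" (3), from world to camera coordinates, as OpenCV has them. Camera axes: x right, y down, z forward; pixel columns grow to the right and rows downward; lengths in m; the calibration is good to about 2 mm. A picture is of the moment at which its call begins: read the wrist's pose just before it. camera_model takes no time and is no camera call; for the wrist camera it gives the pose at the moment of the call.
- workorder.hand_in(): hands the job in, once; it reports no verdict.
The state is a dict: "clock": time; "qpos": joint angles; "dq": joint speeds; "tau": joint torques, N m; "eef_pos": TCP position; "eef_rot": TCP orientation; "contact_force": force on the tool from outside, world axes, zero at the start; "ft_torque": the same for the moment, N m; "grip_width": finger opening in m.
Only numpy, scipy, OpenCV 4.12 (cv2) and the standard library are available. Lean on these libraries where they do the work, as an engineer would, in place of code of your own. Each camera call takes 0.05 s, during which the arm holds its last target.

## Working session

There is one attempt and no reset: what is moved stays moved. The work goes in short steps, Python scripts to look and compute and a tool call to move; the robot and the scene stay as the last step left them, time stands still between calls to the robot, and variables do not carry over. Pictures are saved under pics/ and viewed, and the job is handed in when it is done.

Besides the shell and the picture viewer there is one more tool, called after "Emit:" by a JSON object that holds its "op" and its "data". move_arm: Moves the arm, as the interface text tells. Its arguments: {"type":"object","properties":{"steps":{"type":"array","items":{"type":"object","properties":{"xyz":{"type":"array","items":{"type":"number"}},"twist":{"type":"array","items":{"type":"number"}},"grip":{"type":"number"}}}},"force":{"type":"number"}},"required":["steps"]}

```bash
mkdir -p pics; ls; cat > h.py <<'E'
import numpy as np, cv2
from rig import r, vision, workorder
def cam(n):
    m=vision.camera_model(n); K=np.array([[m['fx'],0,m['cx']],[0,m['fy'],m['cy']],[0,0,1.]])
    R,_=cv2.Rodrigues(np.array(m['rvec'],float)); return K,R,np.array(m['tvec'],float).ravel()
def ray(n,u,v,z,c=None):
    K,R,t=c or cam(n); d=R.T@np.linalg.inv(K)@np.array([u,v,1.]); o=-R.T@t
    return o+d*(z-o[2])/d[2]
def proj(n,p,c=None):
    K,R,t=c or cam(n); q=K@(R@np.array(p,float)+t); return q[:2]/q[2]
def shot(n,f,crop=None,s=1):
    im=vision.read_camera(n)
    cv2.imwrite('pics/raw_'+f,im)
    if crop: im=im[crop[1]:crop[3],crop[0]:crop[2]]
    if s!=1: im=cv2.resize(im,None,fx=s,fy=s,interpolation=cv2.INTER_CUBIC)
    cv2.imwrite('pics/'+f,im)
E
python3 - <<'E'
from h import *
shot('scene','s0.png');shot('top','t0.png')
s=r.observe();print({k:np.round(v,3) for k,v in s.items()}, r.nose_length)
for n in('scene','top','wrist'):
    K,R,t=cam(n);print(n,K[0,0],-R.T@t,R[2])
E
```

```text
pics
{'clock': np.float64(0.1), 'qpos': array([-1.256,  0.124,  1.652, -0.   ,  1.368, -0.083]), 'dq': array([ 0.001, -0.   , -0.001,  0.   ,  0.002, -0.002]), 'tau': array([  0.   , -41.888, -36.11 ,   0.078,   0.046,  -0.   ]), 'eef_pos': array([ 0.252, -0.599,  0.239]), 'eef_rot': array([ 0.98 ,  0.198, -0.   , -0.001]), 'contact_force': array([ 0.714,  0.133, -0.062]), 'ft_torque': array([ 0.041, -0.039,  0.032]), 'grip_width': np.float64(0.095)} 0.025
scene 509.6053773848116 [-0.3281875  -0.70934642  0.76654138] [ 0.65460042  0.541325   -0.52769834]
top 499.62430519327256 [ 0.43011308 -0.03728383  1.36017867] [ 0.07157743 -0.00360832 -0.99742852]
wrist 365.57587451188493 [ 0.32141414 -0.56926343  0.38339582] [-0.24863522 -0.10209013 -0.96320202]
```

View pics/s0.png

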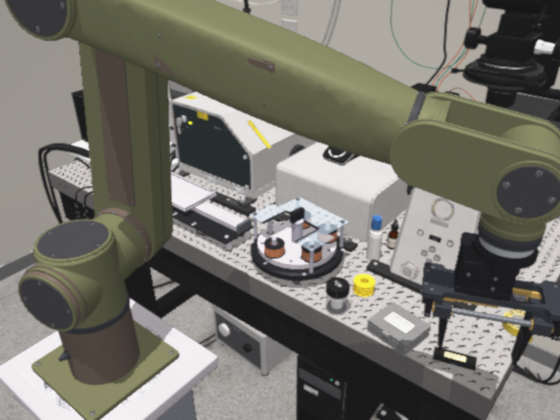

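View pics/t0.png

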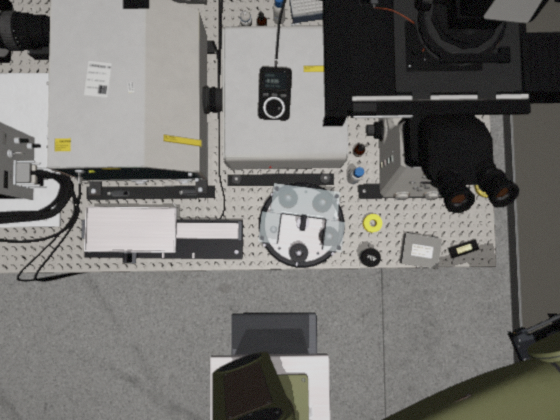

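```bash
python3 - <<'E'
from h import *
im=cv2.imread('pics/raw_t0.png')
cv2.imwrite('pics/t0c.png',cv2.resize(im[150:290,70:390],None,fx=2.5,fy=2.5,interpolation=cv2.INTER_CUBIC))
cv2.imwrite('pics/t0d.png',cv2.resize(im[175:275,250:355],None,fx=6,fy=6,interpolation=cv2.INTER_CUBIC))
im=cv2.imread('pics/raw_s0.png')
cv2.imwrite('pics/s0c.png',cv2.resize(im[160:330,150:400],None,fx=3.2,fy=3.2,interpolation=cv2.INTER_CUBIC))
E
```

```text
(no output)
```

View pics/t0c.png

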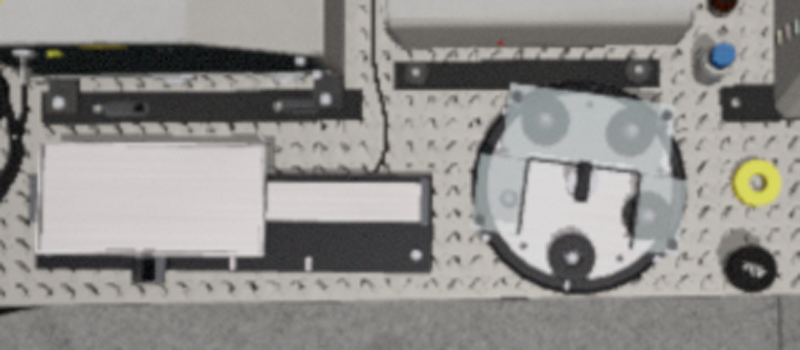

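View pics/t0d.png

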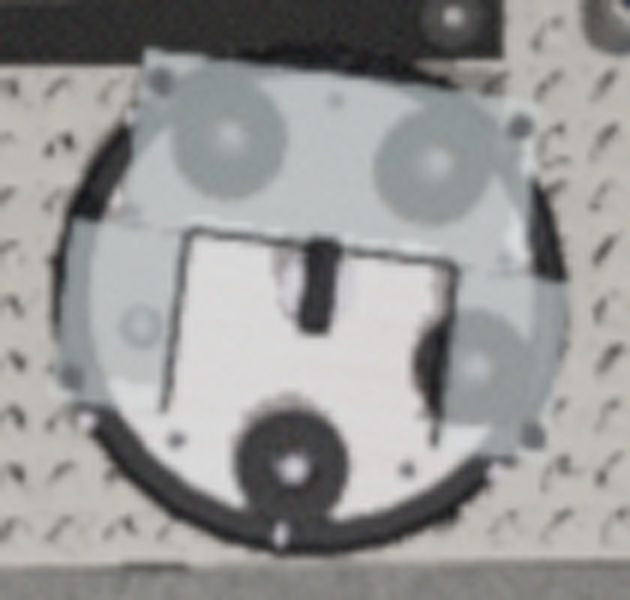

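View pics/s0c.png

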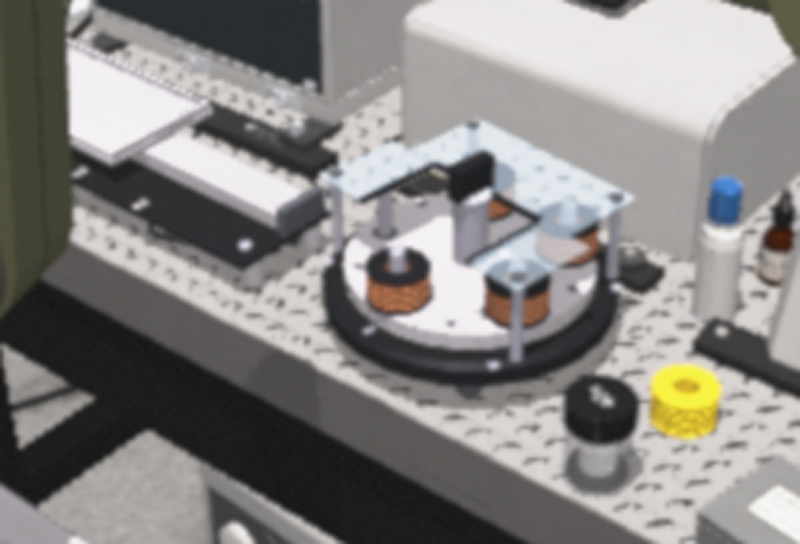

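```bash
python3 - <<'E'
from h import *
from scipy.optimize import least_squares
c=cam('top')
d=lambda x,y,z:ray('top',250+x/6,175+y/6,z,c)
P=np.array([d(*p,.104)[:2] for p in [(291,465),(476,367),(435,162),(230,138),(140,327)]])
print(P)
f=lambda q:np.concatenate([P[i]-(q[:2]+.075*np.array([np.cos(q[2]+i*2*np.pi/5),np.sin(q[2]+i*2*np.pi/5)])) for i in range(5)])
s=least_squares(f,[.57,-.05,3.1]);print(s.x,np.degrees(s.x[2]),s.fun.reshape(-1,2)*1000)
print('bar',d(318,285,.148), 'ends',d(323,238,.148),d(314,332,.148))
print('window corners',[d(*p,.114)[:2].round(4) for p in [(190,229),(456,262),(165,410),(434,445)]])
e=lambda x,y,z:ray('top',70+x/2.5,150+y/2.5,z,c)
print('tray',[e(*p,.066)[:2].round(4) for p in [(41,138),(268,138),(36,254),(264,257)]])
print('tab',e(148,265,.103),'edge',e(0,303,0),e(800,295,0))
print('rail',e(430,178,.03),e(430,270,.03))
print('canister',e(750,268,.071),'spray',e(722,55,.12),'yellow',e(757,183,.03))
for n,p in [('tray top?',0)]: pass
E
```

```text
[[ 0.42751438 -0.07992138]
 [ 0.46739743 -0.15808942]
 [ 0.55390123 -0.1425829 ]
 [ 0.56521672 -0.05642079]
 [ 0.48608074 -0.01753251]]
[ 0.5000221  -0.0909094   3.00311479] 172.06580261034904 [[ 1.77432529  0.63534117]
 [ 0.17572849  0.2672472 ]
 [-0.13115442  0.36388317]
 [-0.98597057 -0.79779039]
 [-0.83292879 -0.46868116]]
bar [ 0.50016149 -0.09052541  0.148     ] ends [ 0.51922154 -0.09287014  0.148     ] [ 0.48113894 -0.08859058  0.148     ]
window corners [array([ 0.5262, -0.039 ]), array([ 0.5109, -0.1497]), array([ 0.451 , -0.0276]), array([ 0.435, -0.139])]
tray [array([0.5575, 0.4679]), array([0.5544, 0.2321]), array([0.4373, 0.4713]), array([0.431 , 0.2361])]
tab [0.42458708 0.34448541 0.103     ] edge [0.38534096 0.53540769 0.        ] [ 0.38199928 -0.33080293  0.        ]
rail [0.51265834 0.06689872 0.03      ] [0.41486951 0.06766816 0.03      ]
canister [ 0.41286364 -0.26480499  0.071     ] spray [ 0.62659352 -0.23366447  0.12      ] yellow [ 0.50258469 -0.28188324  0.03      ]
```

```bash
cat >> h.py <<'E'
from scipy.spatial.transform import Rotation as Ro
def st():
    s=r.observe(); R=Ro.from_quat(s['eef_rot']).as_matrix()
    th=np.degrees(np.arctan2(R[1,1],R[0,1])); return s,R,th
def go(x,y,z,th=None):
    s,R,t0=st(); d=R.T@(np.array([x,y,z])-s['eef_pos'])*1000
    if th is None: th=t0
    # target orientation exactly vertical with tool y at th
    a=np.radians(th); yv=np.array([np.cos(a),np.sin(a),0]); zv=np.array([0,0,-1.]); T=np.stack([np.cross(yv,zv),yv,zv],1)
    w=Ro.from_matrix(R.T@T).as_rotvec()
    print('t',round(float(s['clock']),1),'pos',(s['eef_pos']*1000).round(1),'th',round(t0,1),'q6',round(float(np.degrees(s['qpos'][5])),0),'w',round(float(s['grip_width'])*1000,1),'F',np.round(s['contact_force'],1))
    print('   xyz',d.round(1),'twist',w.round(3),'rows',np.linalg.norm(d)/41.7,np.degrees(np.linalg.norm(w))/7.16)
E
python3 - <<'E'
from h import *
go(.38,-.15,.30,20)
c=cam('top')
e=lambda x,y,z:ray('top',70+x/2.5,150+y/2.5,z,c)
print(e(150,62,0),e(150,62,.1))
im=cv2.imread('pics/raw_t0.png')
cv2.imwrite('pics/t0e.png',cv2.resize(im[195:275,75:250],None,fx=4.5,fy=4.5,interpolation=cv2.INTER_CUBIC))
E
```

```text
t 0.1 pos [ 251.6 -598.7  238.5] th -67.2 q6 -5.0 w 95.5 F [ 0.7  0.1 -0.1]
   xyz [ 292.2 -364.1  -60.8] twist [-1.000e-03 -2.000e-03 -1.522e+00] rows 11.289739686155393 12.179748311548044
[0.64620411 0.37541018 0.        ] [0.63031716 0.34506901 0.1       ]
```

View pics/t0e.png

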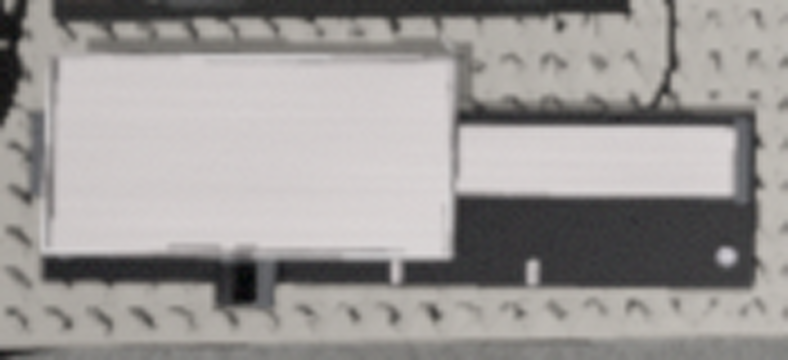

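Emit:
{"op": "move_arm", "data": {"steps": [{"xyz": [146,-182,-30],"twist": [0,0,-0.76],"grip": 0},{"xyz": [292,-364,-60],"twist": [0,0,-1.52],"grip": 0},{"xyz": [292,-364,-60],"twist": [0,0,-1.52],"grip": 0},{"xyz": [292,-364,-60],"twist": [0,0,-1.52],"grip": 0},{"xyz": [292,-364,-60],"twist": [0,0,-1.52],"grip": 0},{"xyz": [292,-364,-60],"twist": [0,0,-1.52],"grip": 0},{"xyz": [292,-364,-60],"twist": [0,0,-1.52],"grip": 0},{"xyz": [292,-364,-60],"twist": [0,0,-1.52],"grip": 0},{"xyz": [292,-364,-60],"twist": [0,0,-1.52],"grip": 0},{"xyz": [292,-364,-60],"twist": [0,0,-1.52],"grip": 0},{"xyz": [292,-364,-60],"twist": [0,0,-1.52],"grip": 0},{"xyz": [292,-364,-60],"twist": [0,0,-1.52],"grip": 0}]}}

```text
clock: 1.1
eef_pos: [0.3805, -0.1462, 0.3]
eef_rot: [0.578, 0.816, 0.002, -0.0]
contact_force: [-0.3, -1.4, -0.5]
grip_width: 0.0951
```

```bash
python3 - <<'E'
from h import *
go(.40,.345,.25,90)
E
```

```text
t 1.1 pos [ 380.5 -146.2  300. ] th 19.4 q6 -48.0 w 95.1 F [-0.3 -1.4 -0.5]
   xyz [456.8 181.   51.4] twist [ 0.003 -0.    -1.233] rows 11.848243483601735 9.867225518918385
```

Emit:
{"op": "move_arm", "data": {"steps": [{"xyz": [457,181,50],"twist": [0,0,-1.23],"grip": 0},{"xyz": [457,181,50],"twist": [0,0,-1.23],"grip": 0},{"xyz": [457,181,50],"twist": [0,0,-1.23],"grip": 0},{"xyz": [457,181,50],"twist": [0,0,-1.23],"grip": 0},{"xyz": [457,181,50],"twist": [0,0,-1.23],"grip": 0},{"xyz": [457,181,50],"twist": [0,0,-1.23],"grip": 0},{"xyz": [457,181,50],"twist": [0,0,-1.23],"grip": 0},{"xyz": [457,181,50],"twist": [0,0,-1.23],"grip": 0},{"xyz": [457,181,50],"twist": [0,0,-1.23],"grip": 0},{"xyz": [457,181,50],"twist": [0,0,-1.23],"grip": 0},{"xyz": [457,181,50],"twist": [0,0,-1.23],"grip": 0},{"xyz": [457,181,50],"twist": [0,0,-1.23],"grip": 0}]}}

```text
clock: 2.1
eef_pos: [0.3991, 0.3474, 0.2506]
eef_rot: [0.001, 1.0, 0.001, 0.001]
contact_force: [0.8, -0.5, 1.0]
grip_width: 0.0953
```

```bash
python3 - <<'E'
from h import *
go(.42,.345,.15,90)
c=cam('wrist');shot('wrist','w1.png')
np.savez('c1.npz',*c)
E
```

```text
t 2.1 pos [399.1 347.4 250.6] th 89.9 q6 -55.0 w 95.3 F [ 0.8 -0.5  1. ]
   xyz [-20.8  -2.6 100.6] twist [ 0.002  0.001 -0.002] rows 2.465017169414526 0.025264386775542467
```

View pics/w1.png

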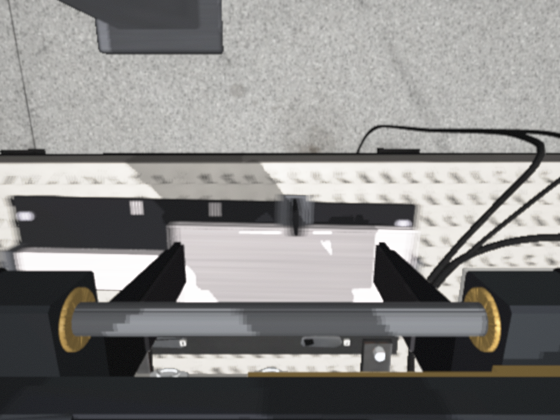

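```bash
python3 - <<'E'
from h import *
im=cv2.imread('pics/raw_w1.png')
cv2.imwrite('pics/w1c.png',cv2.resize(im[180:260,150:430],None,fx=2.85,fy=2.85,interpolation=cv2.INTER_CUBIC))
cv2.imwrite('pics/w1d.png',cv2.resize(im[185:245,260:330],None,fx=9,fy=9,interpolation=cv2.INTER_CUBIC))
E
```

```text
(no output)
```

View pics/w1c.png

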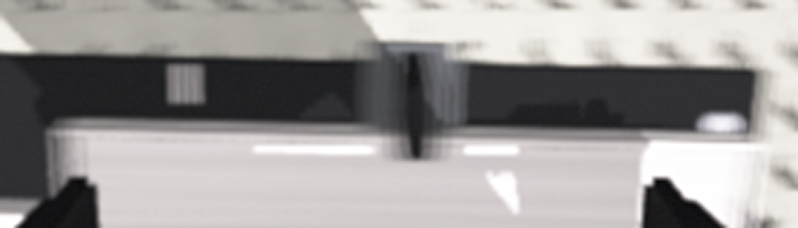

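View pics/w1d.png

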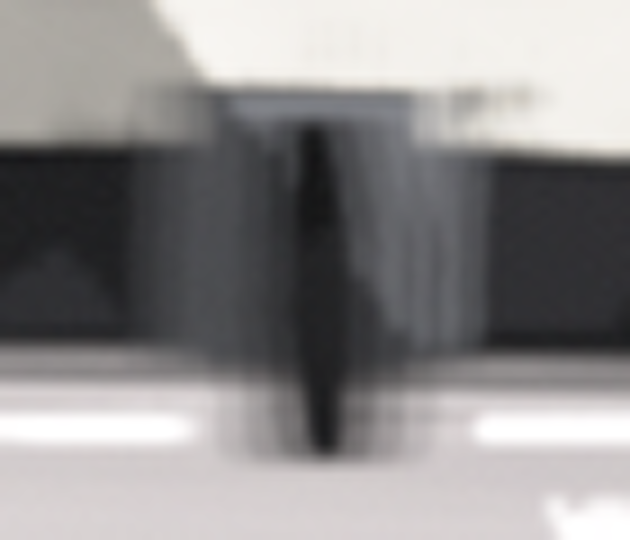

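Emit:
{"op": "move_arm", "data": {"steps": [{"xyz": [0,0,40],"twist": [0,0,0],"grip": 0},{"xyz": [0,0,40],"twist": [0,0,0],"grip": 0},{"xyz": [0,0,40],"twist": [0,0,0],"grip": 0},{"xyz": [0,0,40],"twist": [0,0,0],"grip": 0},{"xyz": [0,0,40],"twist": [0,0,0],"grip": 0},{"xyz": [0,0,40],"twist": [0,0,0],"grip": 0}]}}

```text
clock: 2.65
eef_pos: [0.3996, 0.3523, 0.2113]
eef_rot: [0.0, 1.0, 0.004, 0.001]
contact_force: [0.4, 0.1, 0.9]
grip_width: 0.095
```

```bash
python3 - <<'E'
from h import *
go(.42,.345,.15,90)
c=cam('wrist');shot('wrist','w2.png')
np.savez('c1.npz',*c)
im=cv2.imread('pics/raw_w2.png')
for y in (.345,.353): print(proj('wrist',(.421,y,.103),c))
cv2.imwrite('pics/w2d.png',cv2.resize(im[170:270,230:370],None,fx=5,fy=5,interpolation=cv2.INTER_CUBIC))
E
```

```text
t 2.6 pos [399.6 352.3 211.3] th 90.0 q6 -55.0 w 95.0 F [0.4 0.1 0.9]
   xyz [-20.3  -7.8  61.3] twist [ 0.008  0.001 -0.   ] rows 1.5599329278586973 0.06307365323484419
[267.61304442 243.68257602]
[278.44668179 243.64988061]
```

View pics/w2d.png

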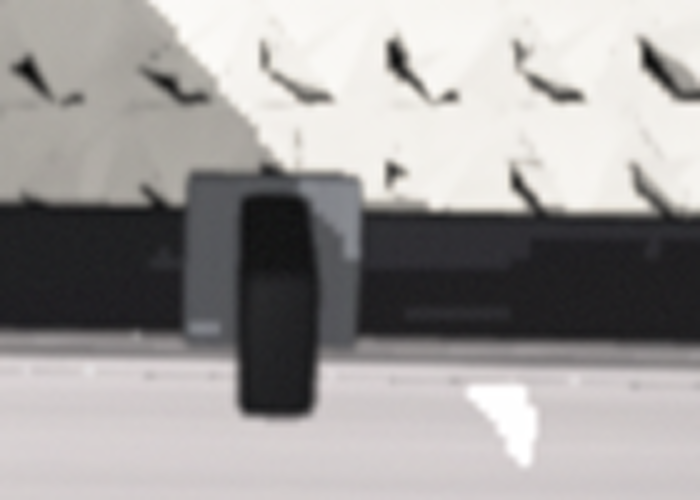

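View pics/w2.png

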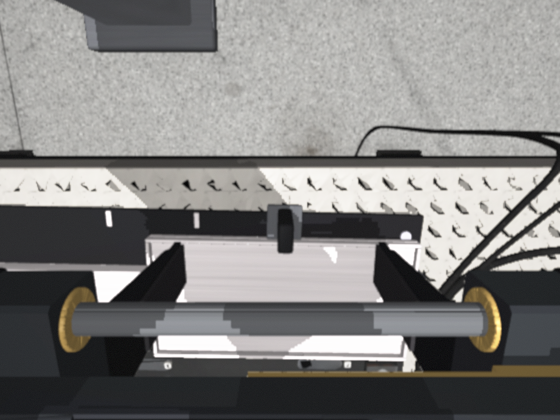

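```bash
python3 - <<'E'
from h import *
c=cam('wrist')
print(ray('wrist',285.6,238.6,.103,c))
for p in [(240,270),(317,270),(240,413),(315,413)]: print(ray('wrist',230+p[0]/5,170+p[1]/5,.103,c))
for p in [(145,240),(423,240)]: print('tray front',ray('wrist',*p,.066,c))
E
```

```text
[0.41690285 0.35828269 0.103     ]
[0.40560973 0.35270515 0.103     ]
[0.40563903 0.3639029  0.103     ]
[0.42794467 0.35268349 0.103     ]
[0.4279819  0.36383792 0.103     ]
tray front [0.43147116 0.24099504 0.066     ]
tray front [0.43217874 0.47560364 0.066     ]
```

```bash
python3 - <<'E'
from h import *
go(.418,.357,.094,90)
E
```

```text
t 2.7 pos [399.5 352.3 211.2] th 90.0 q6 -55.0 w 95.2 F [-1.3  0.5  0.4]
   xyz [-18.4   3.8 117.2] twist [ 0.008  0.001 -0.   ] rows 2.8469092263820426 0.06235349782386585
```

Emit:
{"op": "move_arm", "data": {"steps": [{"xyz": [-18,4,40],"twist": [0.008,0,0],"grip": 0},{"xyz": [-18,4,60],"twist": [0.008,0,0],"grip": 0},{"xyz": [-18,4,80],"twist": [0.008,0,0],"grip": 0},{"xyz": [-18,4,100],"twist": [0.008,0,0],"grip": 0.3},{"xyz": [-18,4,117],"twist": [0.008,0,0],"grip": 0.6},{"xyz": [-18,4,117],"twist": [0.008,0,0],"grip": 0.7},{"xyz": [-18,4,117],"twist": [0.008,0,0],"grip": 0.8},{"xyz": [-18,4,117],"twist": [0.008,0,0],"grip": 1},{"xyz": [-18,4,117],"twist": [0.008,0,0],"grip": 1},{"xyz": [-18,4,117],"twist": [0.008,0,0],"grip": 1}], "force": 12}}

```text
clock: 3.53
eef_pos: [0.4186, 0.3578, 0.0961]
eef_rot: [0.0, 1.0, 0.001, 0.002]
contact_force: [0.3, -0.8, 0.1]
grip_width: 0.0539
```

```bash
python3 - <<'E'
from h import *
go(.418,.357,.094,90)
E
```

```text
t 3.5 pos [418.6 357.8  96.1] th 90.0 q6 -55.0 w 53.9 F [ 0.3 -0.8  0.1]
   xyz [ 0.6 -0.8  2.1] twist [ 0.002  0.004 -0.   ] rows 0.057171606990511645 0.03366513649246174
```

Emit:
{"op": "move_arm", "data": {"steps": [{"xyz": [0,0,2],"twist": [0,0,0],"grip": 1},{"xyz": [0,0,2],"twist": [0,0,0],"grip": 1},{"xyz": [0,0,2],"twist": [0,0,0],"grip": 1},{"xyz": [0,0,2],"twist": [0,0,0],"grip": 1},{"xyz": [0,0,2],"twist": [0,0,0],"grip": 1},{"xyz": [0,0,2],"twist": [0,0,0],"grip": 1},{"xyz": [0,0,2],"twist": [0,0,0],"grip": 1},{"xyz": [0,0,2],"twist": [0,0,0],"grip": 1},{"xyz": [0,0,2],"twist": [0,0,0],"grip": 1}]}}

```text
clock: 4.28
eef_pos: [0.4186, 0.3575, 0.0941]
eef_rot: [0.0, 1.0, 0.0, 0.002]
contact_force: [-1.1, -2.1, 1.2]
grip_width: 0.012
```

```bash
python3 - <<'E'
from h import *
go(.418-.0032,.358-.16,.094,90)
E
```

```text
t 4.3 pos [418.6 357.5  94.1] th 90.0 q6 -55.0 w 12.0 F [-1.1 -2.1  1.2]
   xyz [ 3.700e+00 -1.595e+02 -1.000e-01] twist [ 0.001  0.004 -0.001] rows 3.825144659087579 0.02899018652733807
```

Emit:
{"op": "move_arm", "data": {"steps": [{"xyz": [0,-8,0],"twist": [0,0,0],"grip": 1},{"xyz": [0,-22,0],"twist": [0,0,0],"grip": 1},{"xyz": [0,-38,0],"twist": [0,0,0],"grip": 1},{"xyz": [0,-54,0],"twist": [0,0,0],"grip": 1},{"xyz": [0,-70,0],"twist": [0,0,0],"grip": 1},{"xyz": [1,-86,0],"twist": [0,0,0],"grip": 1},{"xyz": [1,-102,0],"twist": [0,0,0],"grip": 1},{"xyz": [1,-118,0],"twist": [0,0,0],"grip": 1},{"xyz": [1,-134,0],"twist": [0,0,0],"grip": 1},{"xyz": [1,-148,0],"twist": [0,0,0],"grip": 1},{"xyz": [1,-157,0],"twist": [0,0,0],"grip": 1},{"xyz": [1,-160,0],"twist": [0,0,0],"grip": 1}]}}

```text
clock: 5.28
eef_pos: [0.415, 0.1973, 0.0939]
eef_rot: [0.002, 1.0, 0.002, -0.001]
contact_force: [-10.2, 13.0, 4.2]
grip_width: 0.012
```

Emit:
{"op": "move_arm", "data": {"steps": [{"xyz": [0,0,0],"twist": [0,0,0],"grip": 1},{"xyz": [0,0,0],"twist": [0,0,0],"grip": 1}]}}

```text
clock: 5.45
eef_pos: [0.4149, 0.1974, 0.0939]
eef_rot: [0.002, 1.0, 0.003, -0.001]
contact_force: [-1.0, 3.9, -1.4]
grip_width: 0.0123
```

```bash
python3 - <<'E'
from h import *
go(.418-.0032,.3575-.16,.094,90)
E
```

```text
t 5.5 pos [414.9 197.4  93.9] th 89.7 q6 -71.0 w 12.3 F [-1.   3.9 -1.4]
   xyz [ 0.1  0.1 -0.1] twist [ 0.006 -0.002 -0.005] rows 0.0026981035145784227 0.06435510459403915
```

Emit:
{"op": "move_arm", "data": {"steps": [{"xyz": [0,0,0],"twist": [0,0,0],"grip": 0.5},{"xyz": [0,0,0],"twist": [0,0,0],"grip": 0.4},{"xyz": [0,0,0],"twist": [0,0,0],"grip": 0.3},{"xyz": [0,0,0],"twist": [0,0,0],"grip": 0.3},{"xyz": [0,0,0],"twist": [0,0,0],"grip": 0.3},{"xyz": [0,0,-10],"twist": [0,0,0],"grip": 0.3},{"xyz": [0,0,-40],"twist": [0,0,0],"grip": 0.3},{"xyz": [0,0,-80],"twist": [0,0,0],"grip": 0.3},{"xyz": [0,0,-120],"twist": [0,0,0],"grip": 0.3},{"xyz": [0,0,-120],"twist": [0,0,0],"grip": 0.3},{"xyz": [0,0,-120],"twist": [0,0,0],"grip": 0.3},{"xyz": [0,0,-120],"twist": [0,0,0],"grip": 0.3}]}}

```text
clock: 6.45
eef_pos: [0.4151, 0.1967, 0.2144]
eef_rot: [0.002, 1.0, 0.003, -0.001]
contact_force: [0.7, 0.2, -0.4]
grip_width: 0.0665
```

```bash
python3 - <<'E'
from h import *
shot('wrist','w3.png');shot('top','t3.png',(70,150,390,290),2.5)
go(.41,-.080,.215,82)
E
```

```text
t 6.5 pos [414.2 196.3 212.4] th 89.7 q6 -71.0 w 66.2 F [-0.  -0.2 -0.1]
   xyz [   2.9 -276.3   -4.1] twist [ 0.005 -0.005  0.135] rows 6.627985235103271 1.0824016543546031
```

View pics/t3.png

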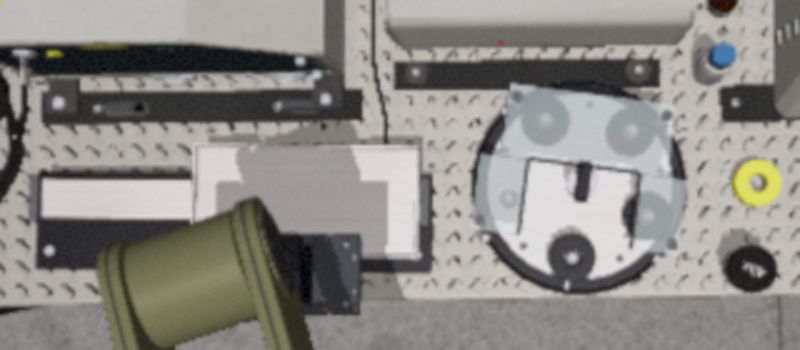

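Emit:
{"op": "move_arm", "data": {"steps": [{"xyz": [0,-40,-4],"twist": [0,0,0.13],"grip": 0.3},{"xyz": [3,-276,-4],"twist": [0,0,0.13],"grip": 0.3},{"xyz": [3,-276,-4],"twist": [0,0,0.13],"grip": 0.3},{"xyz": [3,-276,-4],"twist": [0,0,0.13],"grip": 0.3},{"xyz": [3,-276,-4],"twist": [0,0,0.13],"grip": 0.3},{"xyz": [3,-276,-4],"twist": [0,0,0.13],"grip": 0.3},{"xyz": [3,-276,-4],"twist": [0,0,0.13],"grip": 0.3},{"xyz": [3,-276,-4],"twist": [0,0,0.13],"grip": 0.3},{"xyz": [3,-276,-4],"twist": [0,0,0.13],"grip": 0.3},{"xyz": [3,-276,-4],"twist": [0,0,0.13],"grip": 0.3},{"xyz": [3,-276,-4],"twist": [0,0,0.13],"grip": 0.3},{"xyz": [3,-276,-4],"twist": [0,0,0.13],"grip": 0.3}]}}

```text
clock: 7.55
eef_pos: [0.4099, -0.0785, 0.2145]
eef_rot: [0.066, 0.998, 0.003, -0.003]
contact_force: [-0.3, -0.6, 0.5]
grip_width: 0.0666
```

Emit:
{"op": "move_arm", "data": {"steps": [{"xyz": [0,0,0],"twist": [0,0,0],"grip": 0.3},{"xyz": [0,0,0],"twist": [0,0,0],"grip": 0.3},{"xyz": [0,0,0],"twist": [0,0,0],"grip": 0.3}]}}

```text
clock: 7.8
eef_pos: [0.4099, -0.0779, 0.2144]
eef_rot: [0.065, 0.998, 0.003, -0.003]
contact_force: [-0.3, -0.3, 0.5]
grip_width: 0.0665
```

```bash
python3 - <<'E'
from h import *
go(.4257,-.080,.15,82)
c=cam('wrist');shot('wrist','w4.png');np.savez('c4.npz',*c)
for p in [(.4257,-.0805,.104),(.5,-.091,.148),(.421,.196,.103),(.495,.192,.058)]: print(p,proj('wrist',p,c))
cv2.imwrite('pics/w4c.png',cv2.resize(cv2.imread('pics/raw_w4.png')[120:320,160:440],None,fx=2.8,fy=2.8,interpolation=cv2.INTER_CUBIC))
E
```

```text
t 7.8 pos [409.9 -77.9 214.4] th 82.5 q6 -101.0 w 66.5 F [-0.3 -0.3  0.5]
   xyz [-16.3  -0.4  64.3] twist [ 0.005 -0.006  0.009] rows 1.5910718770369419 0.0944453092133633
(0.4257, -0.0805, 0.104) [277.177009   236.93206888]
(0.5, -0.091, 0.148) [276.27545882 363.27138332]
(0.421, 0.196, 0.103) [658.14019625 182.15673269]
(0.495, 0.192, 0.058) [591.03378338 254.18583962]
```

View pics/w4c.png

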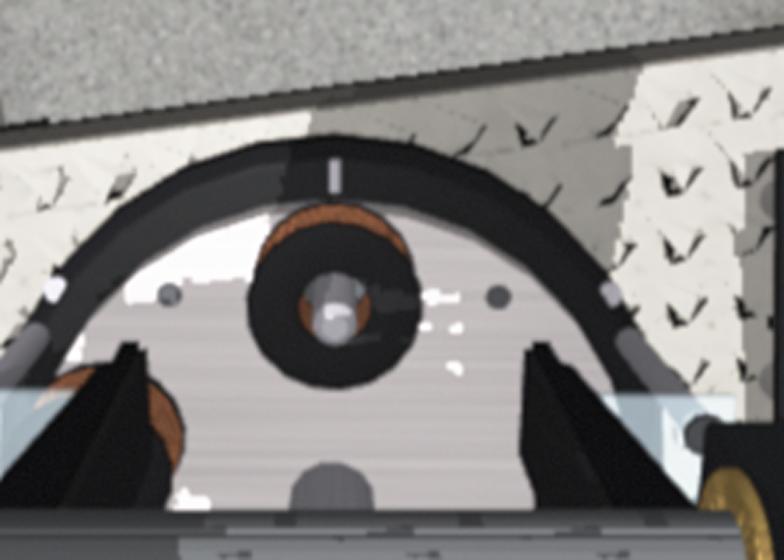

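```bash
python3 - <<'E'
from h import *
c=cam('wrist')
print(ray('wrist',279.6,235,.105,c),ray('wrist',160+334/2.8,120+303/2.8,.09,c))
for p in [(248,303),(420,303),(334,222),(334,387)]: print(ray('wrist',160+p[0]/2.8,120+p[1]/2.8,.09,c))
E
```

```text
[ 0.4241208  -0.07865484  0.105     ] [ 0.42378928 -0.07876352  0.09      ]
[ 0.42063194 -0.10237572  0.09      ]
[ 0.42694973 -0.05512813  0.09      ]
[ 0.4008904  -0.07574298  0.09      ]
[ 0.44861931 -0.0820388   0.09      ]
```

```bash
python3 - <<'E'
from h import *
go(.4243,-.079,.089,82)
E
```

```text
t 7.8 pos [409.9 -78.  214.5] th 82.5 q6 -101.0 w 66.6 F [-0.4 -0.5 -0.1]
   xyz [-15.1   0.3 125.4] twist [ 0.005 -0.006  0.008] rows 3.029406563339952 0.09118911476256109
```

Emit:
{"op": "move_arm", "data": {"steps": [{"xyz": [-15,0,15],"twist": [0.005,-0.006,0],"grip": 0.3},{"xyz": [-15,0,35],"twist": [0.005,-0.006,0],"grip": 0.3},{"xyz": [-15,0,55],"twist": [0.005,-0.006,0],"grip": 0.3},{"xyz": [-15,0,75],"twist": [0.005,-0.006,0],"grip": 0.3},{"xyz": [-15,0,95],"twist": [0.005,-0.006,0],"grip": 0.3},{"xyz": [-15,0,110],"twist": [0.005,-0.006,0],"grip": 0.3},{"xyz": [-15,0,121],"twist": [0.005,-0.006,0],"grip": 0.3},{"xyz": [-15,0,125],"twist": [0.005,-0.006,0],"grip": 0.3},{"xyz": [-15,0,125],"twist": [0.005,-0.006,0],"grip": 0.3},{"xyz": [-15,0,125],"twist": [0.005,-0.006,0],"grip": 0.3},{"xyz": [-15,0,125],"twist": [0.005,-0.006,0],"grip": 0.45},{"xyz": [-15,0,125],"twist": [0.005,-0.006,0],"grip": 0.7}], "force": 25}}

```text
clock: 8.85
eef_pos: [0.425, -0.0796, 0.0907]
eef_rot: [0.066, 0.998, -0.0, 0.001]
contact_force: [0.3, 0.5, 0.0]
grip_width: 0.0582
```

Emit:
{"op": "move_arm", "data": {"steps": [{"xyz": [0,0,0],"twist": [0,0,0],"grip": 1},{"xyz": [0,0,0],"twist": [0,0,0],"grip": 1},{"xyz": [0,0,0],"twist": [0,0,0],"grip": 1},{"xyz": [0,0,0],"twist": [0,0,0],"grip": 1},{"xyz": [0,0,0],"twist": [0,0,0],"grip": 1}]}}

```text
clock: 9.27
eef_pos: [0.4256, -0.0797, 0.0914]
eef_rot: [0.066, 0.998, -0.0, 0.002]
contact_force: [-0.1, -0.2, 3.7]
grip_width: 0.0502
```

Emit:
{"op": "move_arm", "data": {"steps": [{"xyz": [0,0,-8],"twist": [0,0,0],"grip": 1},{"xyz": [0,0,-20],"twist": [0,0,0],"grip": 1},{"xyz": [0,0,-35],"twist": [0,0,0],"grip": 1},{"xyz": [0,0,-50],"twist": [0,0,0],"grip": 1},{"xyz": [0,0,-65],"twist": [0,0,0],"grip": 1},{"xyz": [0,0,-80],"twist": [0,0,0],"grip": 1},{"xyz": [0,0,-95],"twist": [0,0,0],"grip": 1},{"xyz": [0,0,-95],"twist": [0,0,0],"grip": 1}]}}

```text
clock: 9.93
eef_pos: [0.4266, -0.0801, 0.1896]
eef_rot: [0.066, 0.998, -0.001, 0.004]
contact_force: [1.5, 0.7, -1.6]
grip_width: 0.0502
```

```bash
python3 - <<'E'
from h import *
shot('top','t5.png',(70,150,390,290),2.5)
s,R,th=st();
print('tray from tab: tab at load .4150,.197')
im=cv2.imread('pics/raw_t5.png')
cv2.imwrite('pics/t5b.png',cv2.resize(im[195:275,130:260],None,fx=6,fy=6,interpolation=cv2.INTER_CUBIC))
go(.42,.107,.187,0)
E
```

```text
tray from tab: tab at load .4150,.197
t 10.0 pos [426.  -79.9 187.8] th 82.5 q6 -100.0 w 50.0 F [-0.5 -0.1 -2. ]
   xyz [ 30.4 184.5   0.4] twist [0.004 0.006 1.44 ] rows 4.483440452364086 11.519481112133588
```

View pics/t5.png

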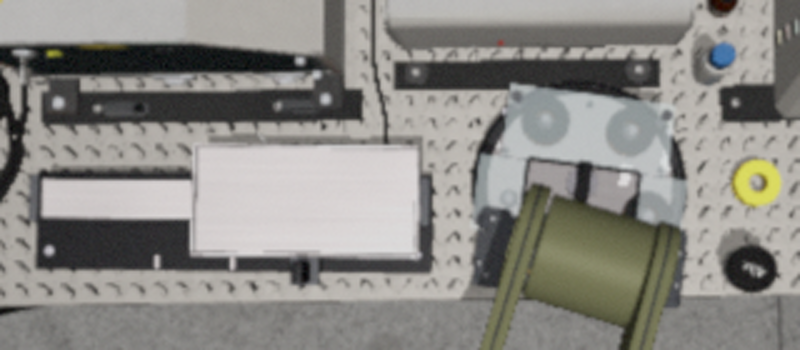

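View pics/t5b.png

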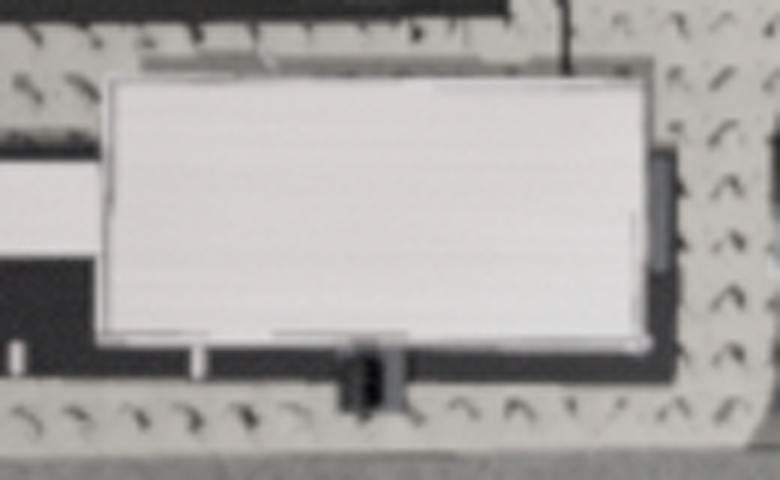

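```bash
python3 - <<'E'
from h import *
c=cam('top')
Q=np.array([ray('top',130+x/6,195+y/6,.066,c)[:2] for x,y in [(104,75),(652,80),(96,345),(650,350)]])
print(Q.round(4),Q.mean(0),np.linalg.norm(Q[0]-Q[1]),np.linalg.norm(Q[0]-Q[2]))
E
```

```text
[[0.5494 0.3097]
 [0.544  0.0725]
 [0.4328 0.3125]
 [0.4274 0.0742]] [0.48843009 0.19220776] 0.23727352825695294 0.11661254669202982
```

```bash
python3 - <<'E'
from h import *
go(.4898,.2805,.187,-1.3)
E
```

```text
t 10.0 pos [426.  -79.9 187.8] th 82.5 q6 -100.0 w 50.0 F [-0.5 -0.1 -2. ]
   xyz [-16.1 365.6   0.5] twist [0.004 0.006 1.462] rows 8.77641599431152 11.701043059217927
```

Emit:
{"op": "move_arm", "data": {"steps": [{"xyz": [0,20,0],"twist": [0,0,0.1],"grip": 1},{"xyz": [0,50,0],"twist": [0,0,0.22],"grip": 1},{"xyz": [-4,85,0],"twist": [0,0,0.34],"grip": 1},{"xyz": [-6,120,0],"twist": [0,0,0.46],"grip": 1},{"xyz": [-8,155,0],"twist": [0,0,0.58],"grip": 1},{"xyz": [-10,190,0],"twist": [0,0,0.7],"grip": 1},{"xyz": [-12,225,0],"twist": [0,0,0.82],"grip": 1},{"xyz": [-14,260,0],"twist": [0,0,0.94],"grip": 1},{"xyz": [-15,295,0],"twist": [0,0,1.06],"grip": 1},{"xyz": [-16,325,0],"twist": [0,0,1.18],"grip": 1},{"xyz": [-16,350,0],"twist": [0,0,1.3],"grip": 1},{"xyz": [-16,366,0],"twist": [0,0,1.4],"grip": 1}]}}

```text
clock: 10.98
eef_pos: [0.4887, 0.283, 0.1853]
eef_rot: [0.682, 0.731, 0.0, 0.002]
contact_force: [-0.7, 0.0, -1.2]
grip_width: 0.0502
```

```bash
python3 - <<'E'
from h import *
go(.4898,.2805,.130,-1.3)
E
```

```text
t 11.0 pos [488.7 283.  185.3] th 3.9 q6 21.0 w 50.2 F [-0.7  0.  -1.2]
   xyz [-2.4  0.7 55.3] twist [0.003 0.003 0.091] rows 1.3286940758088133 0.7308310771235245
```

Emit:
{"op": "move_arm", "data": {"steps": [{"xyz": [-2,1,15],"twist": [0.003,0.003,0.09],"grip": 1},{"xyz": [-2,1,35],"twist": [0.003,0.003,0.09],"grip": 1},{"xyz": [-2,1,55],"twist": [0.003,0.003,0.09],"grip": 1},{"xyz": [-2,1,55],"twist": [0.003,0.003,0.09],"grip": 1},{"xyz": [-2,1,55],"twist": [0.003,0.003,0.09],"grip": 1},{"xyz": [-2,1,55],"twist": [0.003,0.003,0.09],"grip": 1}]}}

```text
clock: 11.48
eef_pos: [0.49, 0.2809, 0.1304]
eef_rot: [0.715, 0.699, 0.0, -0.0]
contact_force: [0.5, 0.6, -0.9]
grip_width: 0.05
```

```bash
python3 - <<'E'
from h import *
shot('wrist','w6.png')
c=cam('wrist')
go(.4898,.2805,.092,-1.3)
y=np.array([.0215,1]);x=np.array([1,-.0215]);o=np.array([.488,.195])
for a,b in[(-55,-114.5),(55,-114.5),(-55,114.5),(55,114.5)]:print(a,b,proj('wrist',[*(o+x*a/1000+y*b/1000),.066],c))
E
```

```text
t 11.5 pos [490.6 281.1 131.3] th -1.2 q6 26.0 w 50.1 F [ 0.4 -1.3 -2.3]
   xyz [-0.7 -0.8 39.3] twist [ 0.002 -0.001  0.001] rows 0.9437906013950371 0.017264718310189494
-55 -114.5 [205.69730245 487.1601489 ]
55 -114.5 [351.08073218 486.95564789]
-55 114.5 [184.74791344 191.56320585]
55 114.5 [371.5227645  191.51694252]
```

View pics/w6.png

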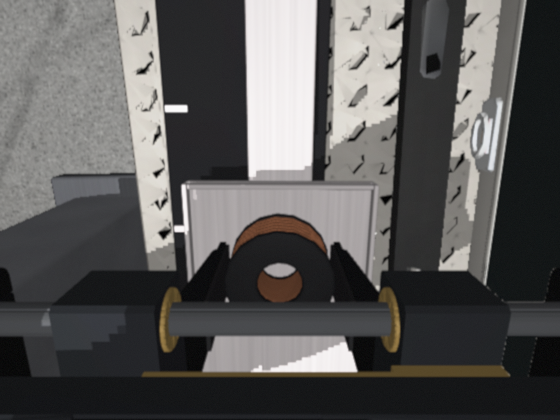

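Emit:
{"op": "move_arm", "data": {"steps": [{"xyz": [1,1,12],"twist": [0,0,0],"grip": 1},{"xyz": [1,1,24],"twist": [0,0,0],"grip": 1},{"xyz": [1,1,33],"twist": [0,0,0],"grip": 1},{"xyz": [1,1,38],"twist": [0,0,0],"grip": 1},{"xyz": [1,1,41],"twist": [0,0,0],"grip": 1},{"xyz": [1,1,42],"twist": [0,0,0],"grip": 1},{"xyz": [1,1,42],"twist": [0,0,0],"grip": 1},{"xyz": [1,1,42],"twist": [0,0,0],"grip": 1}]}}

```text
clock: 12.2
eef_pos: [0.4917, 0.2823, 0.0895]
eef_rot: [0.715, 0.699, 0.001, 0.0]
contact_force: [-1.7, -0.3, 0.3]
grip_width: 0.0501
```

Emit:
{"op": "move_arm", "data": {"steps": [{"xyz": [0,0,0],"twist": [0,0,0],"grip": 0.4},{"xyz": [0,0,0],"twist": [0,0,0],"grip": 0.35},{"xyz": [0,0,0],"twist": [0,0,0],"grip": 0.3},{"xyz": [0,0,0],"twist": [0,0,0],"grip": 0.3},{"xyz": [0,0,0],"twist": [0,0,0],"grip": 0.3},{"xyz": [0,0,-8],"twist": [0,0,0],"grip": 0.3},{"xyz": [0,0,-20],"twist": [0,0,0],"grip": 0.3},{"xyz": [0,0,-45],"twist": [0,0,0],"grip": 0.3},{"xyz": [0,0,-75],"twist": [0,0,0],"grip": 0.3},{"xyz": [0,0,-105],"twist": [0,0,0],"grip": 0.3},{"xyz": [0,0,-125],"twist": [0,0,0],"grip": 0.3},{"xyz": [0,0,-125],"twist": [0,0,0],"grip": 0.3}]}}

```text
clock: 13.2
eef_pos: [0.4945, 0.2836, 0.2225]
eef_rot: [0.715, 0.699, 0.007, 0.002]
contact_force: [0.2, 0.5, 0.2]
grip_width: 0.0665
```

```bash
python3 - <<'E'
from h import *
shot('top','t7.png',(70,150,390,290),2.5);shot('wrist','w7.png')
go(.494,-.091,.215,82)
E
```

```text
t 13.3 pos [492.2 282.5 216.7] th -1.2 q6 26.0 w 66.6 F [ 0.1 -0.2  0.4]
   xyz [-373.3    9.9    0.8] twist [ 6.000e-03  1.000e-03 -1.453e+00] rows 8.956113499772679 11.625742220164534
```

View pics/t7.png

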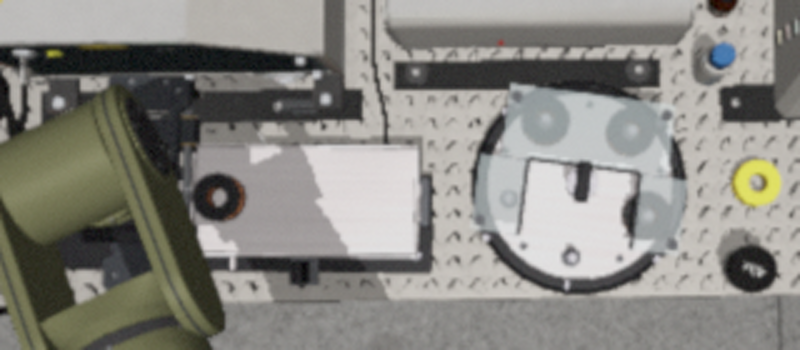

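View pics/w7.png

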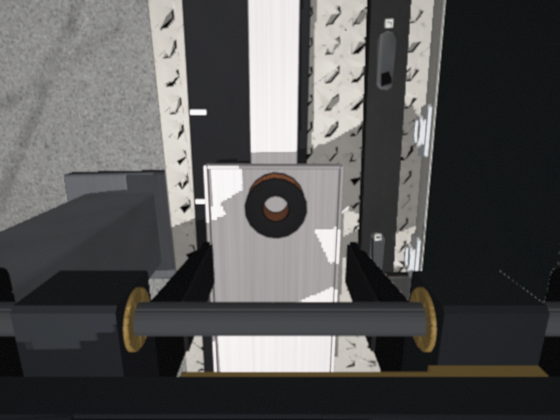

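Emit:
{"op": "move_arm", "data": {"steps": [{"xyz": [-30,0,0],"twist": [0,0,-0.12],"grip": 0.3},{"xyz": [-373,10,0],"twist": [0,0,-1.46],"grip": 0.3},{"xyz": [-373,10,0],"twist": [0,0,-1.46],"grip": 0.3},{"xyz": [-373,10,0],"twist": [0,0,-1.46],"grip": 0.3},{"xyz": [-373,10,0],"twist": [0,0,-1.46],"grip": 0.3},{"xyz": [-373,10,0],"twist": [0,0,-1.46],"grip": 0.3},{"xyz": [-373,10,0],"twist": [0,0,-1.46],"grip": 0.3},{"xyz": [-373,10,0],"twist": [0,0,-1.46],"grip": 0.3},{"xyz": [-373,10,0],"twist": [0,0,-1.46],"grip": 0.3},{"xyz": [-373,10,0],"twist": [0,0,-1.46],"grip": 0.3},{"xyz": [-373,10,0],"twist": [0,0,-1.46],"grip": 0.3},{"xyz": [-373,10,0],"twist": [0,0,-1.46],"grip": 0.3}]}}

```text
clock: 14.3
eef_pos: [0.4929, -0.0932, 0.2137]
eef_rot: [0.11, 0.994, 0.001, 0.001]
contact_force: [-0.6, 0.7, -0.2]
grip_width: 0.0664
```

Emit:
{"op": "move_arm", "data": {"steps": [{"xyz": [0,0,0],"twist": [0,0,0],"grip": 0.3},{"xyz": [0,0,0],"twist": [0,0,0],"grip": 0.3},{"xyz": [0,0,0],"twist": [0,0,0],"grip": 0.3},{"xyz": [0,0,0],"twist": [0,0,0],"grip": 0.3}]}}

```text
clock: 14.63
eef_pos: [0.4926, -0.0926, 0.213]
eef_rot: [0.111, 0.994, 0.002, -0.0]
contact_force: [-0.4, 1.1, 0.2]
grip_width: 0.0667
```

```bash
python3 - <<'E'
from h import *
c=cam('wrist');shot('wrist','w8.png',(140,100,420,310),2.8)
go(.499,-.0895,.145,83)
for a in (-1,0,1): print(proj('wrist',(.499+a*.02*.9925,-.0895-a*.02*.122,.148),c))
E
```

```text
t 14.7 pos [492.7 -92.6 213.3] th 77.3 q6 -94.0 w 66.6 F [-0.1  0.5 -0. ]
   xyz [-5.4  4.2 68.3] twist [ 0.003  0.    -0.099] rows 1.6459256887967009 0.7923141739369052
[282.32995064 214.12684379]
[285.48661902 245.28113761]
[288.49616169 274.98339495]
```

View pics/w8.png

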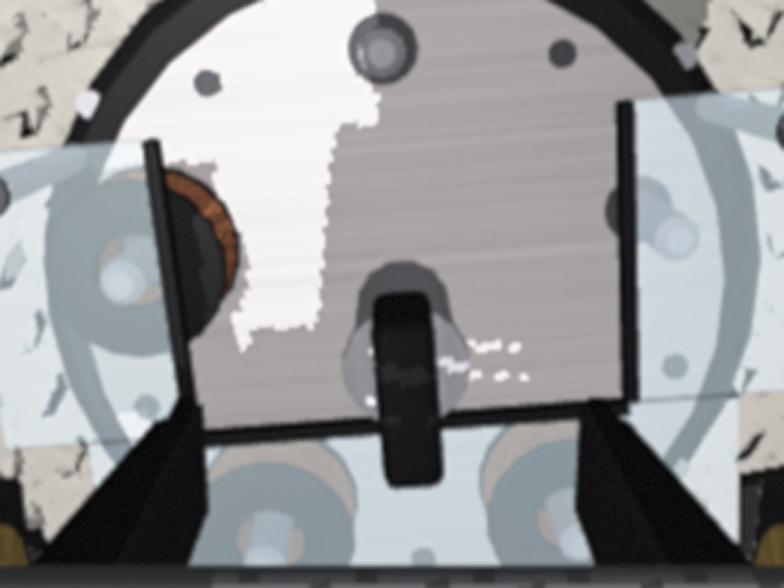

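```bash
python3 - <<'E'
from h import *
go(.499,-.0895,.145,82)
E
```

```text
t 14.7 pos [492.7 -92.6 213.3] th 77.3 q6 -94.0 w 66.6 F [-0.1  0.5 -0. ]
   xyz [-5.4  4.2 68.3] twist [ 0.003  0.    -0.082] rows 1.6459256887967009 0.6527372969420141
```

Emit:
{"op": "move_arm", "data": {"steps": [{"xyz": [-5,4,10],"twist": [0,0,-0.082],"grip": 0.3},{"xyz": [-5,4,25],"twist": [0,0,-0.082],"grip": 0.3},{"xyz": [-5,4,40],"twist": [0,0,-0.082],"grip": 0.3},{"xyz": [-5,4,55],"twist": [0,0,-0.082],"grip": 0.3},{"xyz": [-5,4,65],"twist": [0,0,-0.082],"grip": 0.3},{"xyz": [-5,4,68],"twist": [0,0,-0.082],"grip": 0.4},{"xyz": [-5,4,68],"twist": [0,0,-0.082],"grip": 0.6},{"xyz": [-5,4,68],"twist": [0,0,-0.082],"grip": 0.8},{"xyz": [-5,4,68],"twist": [0,0,-0.082],"grip": 1},{"xyz": [-5,4,68],"twist": [0,0,-0.082],"grip": 1},{"xyz": [-5,4,68],"twist": [0,0,-0.082],"grip": 1},{"xyz": [-5,4,68],"twist": [0,0,-0.082],"grip": 1}], "force": 15}}

```text
clock: 15.68
eef_pos: [0.4988, -0.0897, 0.1459]
eef_rot: [0.07, 0.998, 0.001, 0.001]
contact_force: [-0.3, 0.0, -0.3]
grip_width: 0.0252
```

Emit:
{"op": "move_arm", "data": {"steps": [{"xyz": [0,0,0],"twist": [0,0,0],"grip": 1},{"xyz": [0,0,0],"twist": [0,0,0],"grip": 1},{"xyz": [0,0,0],"twist": [0,0,0],"grip": 1}]}}

```text
clock: 15.93
eef_pos: [0.499, -0.09, 0.1462]
eef_rot: [0.069, 0.998, 0.001, 0.001]
contact_force: [-1.4, -1.2, 0.9]
grip_width: 0.0137
```

```bash
python3 - <<'E'
from h import *
s,R,th=st(); go(*s['eef_pos'],th-72)
E
```

```text
t 15.9 pos [499.  -90.  146.2] th 82.0 q6 -98.0 w 13.7 F [-1.4 -1.2  0.9]
   xyz [0. 0. 0.] twist [0.003 0.    1.257] rows 0.0 10.05587214830963
```

Gripped (13.7 mm). Turn 72° clockwise (twist +1.257), moderately.

Emit:
{"op": "move_arm", "data": {"steps": [{"xyz": [0,0,0],"twist": [0,0,0.06],"grip": 1},{"xyz": [0,0,0],"twist": [0,0,0.16],"grip": 1},{"xyz": [0,0,0],"twist": [0,0,0.27],"grip": 1},{"xyz": [0,0,0],"twist": [0,0,0.38],"grip": 1},{"xyz": [0,0,0],"twist": [0,0,0.49],"grip": 1},{"xyz": [0,0,0],"twist": [0,0,0.6],"grip": 1},{"xyz": [0,0,0],"twist": [0,0,0.71],"grip": 1},{"xyz": [0,0,0],"twist": [0,0,0.82],"grip": 1},{"xyz": [0,0,0],"twist": [0,0,0.93],"grip": 1},{"xyz": [0,0,0],"twist": [0,0,1.04],"grip": 1},{"xyz": [0,0,0],"twist": [0,0,1.14],"grip": 1},{"xyz": [0,0,0],"twist": [0,0,1.22],"grip": 1}]}}

```text
clock: 16.93
eef_pos: [0.4996, -0.0894, 0.1462]
eef_rot: [0.63, 0.776, 0.002, 0.0]
contact_force: [4.4, 2.2, -1.8]
grip_width: 0.0141
```

```bash
python3 - <<'E'
from h import *
go(.499,-.090,.146,10)
E
```

```text
t 16.9 pos [499.6 -89.4 146.2] th 11.9 q6 -28.0 w 14.1 F [ 4.4  2.2 -1.8]
   xyz [-0.5 -0.7  0.2] twist [ 0.004 -0.002  0.032] rows 0.0203393820446075 0.26160252315216737
```

Emit:
{"op": "move_arm", "data": {"steps": [{"xyz": [0,0,0],"twist": [0,0,0.033],"grip": 1},{"xyz": [0,0,0],"twist": [0,0,0.033],"grip": 1},{"xyz": [0,0,0],"twist": [0,0,0.033],"grip": 1},{"xyz": [0,0,0],"twist": [0,0,0.033],"grip": 0.6},{"xyz": [0,0,0],"twist": [0,0,0.033],"grip": 0.4},{"xyz": [0,0,0],"twist": [0,0,0.033],"grip": 0.3},{"xyz": [0,0,0],"twist": [0,0,0.033],"grip": 0.3},{"xyz": [0,0,0],"twist": [0,0,0.033],"grip": 0.3},{"xyz": [0,0,-20],"twist": [0,0,0.033],"grip": 0.3},{"xyz": [0,0,-50],"twist": [0,0,0.033],"grip": 0.3},{"xyz": [0,0,-70],"twist": [0,0,0.033],"grip": 0.3},{"xyz": [0,0,-70],"twist": [0,0,0.033],"grip": 0.3}]}}

```text
clock: 17.93
eef_pos: [0.5019, -0.0904, 0.2218]
eef_rot: [0.643, 0.766, 0.004, 0.005]
contact_force: [0.8, 0.3, 0.4]
grip_width: 0.0652
```

```bash
python3 - <<'E'
from h import *
go(.410,-.0785,.215,82)
E
```

```text
t 17.9 pos [501.9 -90.4 221.8] th 10.0 q6 -26.0 w 65.2 F [0.8 0.3 0.4]
   xyz [ 27.6 -88.5   5.6] twist [ 0.01   0.009 -1.257] rows 2.228003159896821 10.061030038138789
```

Emit:
{"op": "move_arm", "data": {"steps": [{"xyz": [28,-88,5],"twist": [0,0,-1.257],"grip": 0.3},{"xyz": [28,-88,5],"twist": [0,0,-1.257],"grip": 0.3},{"xyz": [28,-88,5],"twist": [0,0,-1.257],"grip": 0.3},{"xyz": [28,-88,5],"twist": [0,0,-1.257],"grip": 0.3},{"xyz": [28,-88,5],"twist": [0,0,-1.257],"grip": 0.3},{"xyz": [28,-88,5],"twist": [0,0,-1.257],"grip": 0.3},{"xyz": [28,-88,5],"twist": [0,0,-1.257],"grip": 0.3},{"xyz": [28,-88,5],"twist": [0,0,-1.257],"grip": 0.3},{"xyz": [28,-88,5],"twist": [0,0,-1.257],"grip": 0.3},{"xyz": [28,-88,5],"twist": [0,0,-1.257],"grip": 0.3},{"xyz": [28,-88,5],"twist": [0,0,-1.257],"grip": 0.3},{"xyz": [28,-88,5],"twist": [0,0,-1.257],"grip": 0.3}]}}

```text
clock: 18.93
eef_pos: [0.4101, -0.0779, 0.2148]
eef_rot: [0.071, 0.997, 0.001, 0.006]
contact_force: [-0.2, 0.3, -0.8]
grip_width: 0.0664
```

Emit:
{"op": "move_arm", "data": {"steps": [{"xyz": [0,0,0],"twist": [0,0,0],"grip": 0.3},{"xyz": [0,0,0],"twist": [0,0,0],"grip": 0.3},{"xyz": [0,0,0],"twist": [0,0,0],"grip": 0.3}]}}

```text
clock: 19.18
eef_pos: [0.41, -0.0779, 0.2146]
eef_rot: [0.072, 0.997, 0.001, 0.006]
contact_force: [-0.1, 0.7, 0.0]
grip_width: 0.0661
```

```bash
cat > look.py <<'E'
from h import *
import sys
f=sys.argv[1]
c=cam('wrist');shot('wrist','w%s.png'%f,(160,120,440,320),2.8)
shot('top','t%s.png'%f,(70,150,390,290),2.5)
go(.4243,-.079,.089,82)
# predicted coil disc circle
pts=[proj('wrist',(.4243+.025*np.cos(a),-.0785+.025*np.sin(a),.09),c) for a in np.linspace(0,6.28,24)]
im=cv2.imread('pics/w%s.png'%f)
for p in pts: cv2.circle(im,(int((p[0]-160)*2.8),int((p[1]-120)*2.8)),2,(0,255,0),-1)
cv2.imwrite('pics/w%s.png'%f,im)
E
python3 look.py 9
```

```text
t 19.3 pos [410.1 -77.9 214.8] th 81.8 q6 -100.0 w 66.5 F [-0.9  1.4  1.2]
   xyz [-12.8   0.6 126. ] twist [ 0.003  0.011 -0.004] rows 3.036041312345488 0.09777231910738085
```

View pics/w9.png

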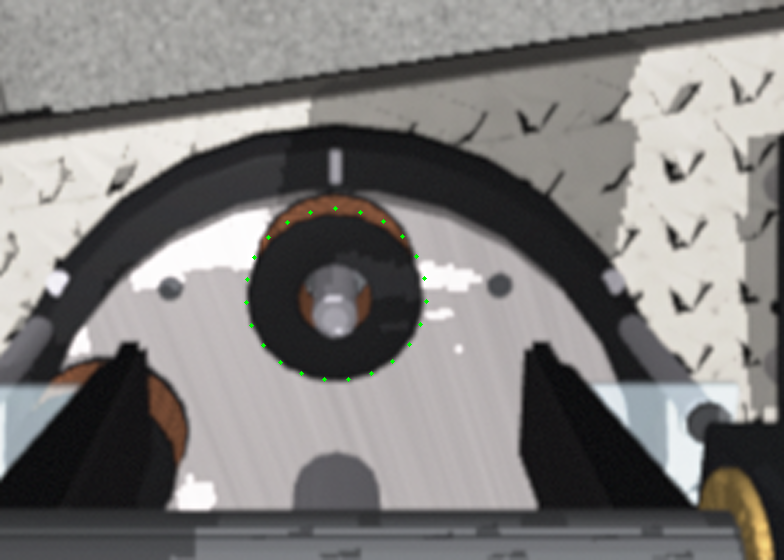

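View pics/t9.png

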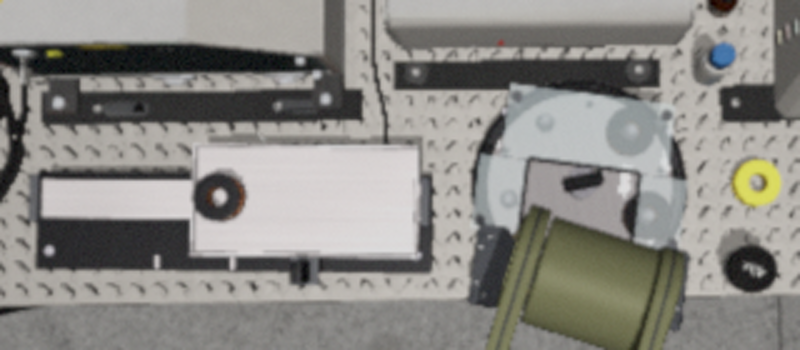

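Emit:
{"op": "move_arm", "data": {"steps": [{"xyz": [-13,0,15],"twist": [0.003,0.01,0],"grip": 0.3},{"xyz": [-13,0,35],"twist": [0.003,0.01,0],"grip": 0.3},{"xyz": [-13,0,55],"twist": [0.003,0.01,0],"grip": 0.3},{"xyz": [-13,0,75],"twist": [0.003,0.01,0],"grip": 0.3},{"xyz": [-13,0,95],"twist": [0.003,0.01,0],"grip": 0.3},{"xyz": [-13,0,110],"twist": [0.003,0.01,0],"grip": 0.3},{"xyz": [-13,0,121],"twist": [0.003,0.01,0],"grip": 0.3},{"xyz": [-13,0,125],"twist": [0.003,0.01,0],"grip": 0.3},{"xyz": [-13,0,125],"twist": [0.003,0.01,0],"grip": 0.3},{"xyz": [-13,0,125],"twist": [0.003,0.01,0],"grip": 0.4},{"xyz": [-13,0,125],"twist": [0.003,0.01,0],"grip": 0.7},{"xyz": [-13,0,125],"twist": [0.003,0.01,0],"grip": 1}], "force": 25}}

```text
clock: 20.28
eef_pos: [0.4253, -0.0799, 0.0912]
eef_rot: [0.072, 0.997, -0.0, 0.002]
contact_force: [-0.2, -0.3, -0.3]
grip_width: 0.0518
```

Emit:
{"op": "move_arm", "data": {"steps": [{"xyz": [0,0,0],"twist": [0,0,0],"grip": 1},{"xyz": [0,0,0],"twist": [0,0,0],"grip": 1},{"xyz": [0,0,0],"twist": [0,0,0],"grip": 1},{"xyz": [0,0,0],"twist": [0,0,0],"grip": 1}]}}

```text
clock: 20.62
eef_pos: [0.4252, -0.0799, 0.0912]
eef_rot: [0.072, 0.997, -0.0, 0.002]
contact_force: [-0.1, -0.2, -1.4]
grip_width: 0.0501
```

```bash
python3 - <<'E'
from h import *
go(.4253,-.079,.187,82)
E
```

```text
t 20.6 pos [425.2 -79.9  91.2] th 81.8 q6 -100.0 w 50.1 F [-0.1 -0.2 -1.4]
   xyz [ -0.3   0.8 -95.8] twist [-0.001  0.004 -0.004] rows 2.297454896991096 0.041523157042023105
```

Emit:
{"op": "move_arm", "data": {"steps": [{"xyz": [0,0,-8],"twist": [0,0,0],"grip": 1},{"xyz": [0,0,-20],"twist": [0,0,0],"grip": 1},{"xyz": [0,0,-35],"twist": [0,0,0],"grip": 1},{"xyz": [0,0,-50],"twist": [0,0,0],"grip": 1},{"xyz": [0,0,-65],"twist": [0,0,0],"grip": 1},{"xyz": [0,0,-80],"twist": [0,0,0],"grip": 1},{"xyz": [0,0,-95],"twist": [0,0,0],"grip": 1},{"xyz": [0,0,-95],"twist": [0,0,0],"grip": 1}]}}

```text
clock: 21.28
eef_pos: [0.4268, -0.0803, 0.1902]
eef_rot: [0.072, 0.997, -0.001, 0.005]
contact_force: [0.4, -1.4, -0.9]
grip_width: 0.0503
```

```bash
python3 - <<'E'
from h import *
go(.490,.225,.187,-1.3)
E
```

```text
t 21.3 pos [426.8 -80.3 190.2] th 81.8 q6 -100.0 w 50.3 F [ 0.4 -1.4 -0.9]
   xyz [-18.9 311.2   2.9] twist [0.006 0.01  1.45 ] rows 7.477970472903952 11.60517468104917
```

Emit:
{"op": "move_arm", "data": {"steps": [{"xyz": [0,15,0],"twist": [0,0,0.1],"grip": 1},{"xyz": [0,40,0],"twist": [0,0,0.22],"grip": 1},{"xyz": [-3,68,0],"twist": [0,0,0.34],"grip": 1},{"xyz": [-6,98,0],"twist": [0,0,0.46],"grip": 1},{"xyz": [-8,128,0],"twist": [0,0,0.58],"grip": 1},{"xyz": [-10,160,0],"twist": [0,0,0.7],"grip": 1},{"xyz": [-12,192,0],"twist": [0,0,0.82],"grip": 1},{"xyz": [-14,224,0],"twist": [0,0,0.94],"grip": 1},{"xyz": [-16,254,0],"twist": [0,0,1.06],"grip": 1},{"xyz": [-18,280,0],"twist": [0,0,1.18],"grip": 1},{"xyz": [-19,300,0],"twist": [0,0,1.3],"grip": 1},{"xyz": [-19,311,0],"twist": [0,0,1.42],"grip": 1}]}}

```text
clock: 22.28
eef_pos: [0.4898, 0.2269, 0.189]
eef_rot: [0.706, 0.708, 0.002, 0.004]
contact_force: [-0.8, 0.0, -2.0]
grip_width: 0.0502
```

```bash
python3 - <<'E'
from h import *
go(.490,.225,.130,-1.3)
E
```

```text
t 22.3 pos [489.8 226.9 189. ] th 0.2 q6 19.0 w 50.2 F [-0.8  0.  -2. ]
   xyz [-1.7 -0.3 59. ] twist [0.009 0.003 0.026] rows 1.4149423050163428 0.22132421329972599
```

Emit:
{"op": "move_arm", "data": {"steps": [{"xyz": [-2,0,15],"twist": [0.009,0.003,0.026],"grip": 1},{"xyz": [-2,0,35],"twist": [0.009,0.003,0.026],"grip": 1},{"xyz": [-2,0,59],"twist": [0.009,0.003,0.026],"grip": 1},{"xyz": [-2,0,59],"twist": [0.009,0.003,0.026],"grip": 1},{"xyz": [-2,0,59],"twist": [0.009,0.003,0.026],"grip": 1},{"xyz": [-2,0,59],"twist": [0.009,0.003,0.026],"grip": 1}]}}

```text
clock: 22.78
eef_pos: [0.4906, 0.2248, 0.1306]
eef_rot: [0.715, 0.699, 0.0, -0.0]
contact_force: [0.8, -0.4, -0.7]
grip_width: 0.0501
```

```bash
python3 - <<'E'
from h import *
shot('wrist','w10.png')
go(.490,.225,.0892,-1.3)
E
```

```text
t 22.8 pos [491.2 224.9 131.5] th -1.3 q6 20.0 w 50.4 F [ 1.4 -0.2 -0.5]
   xyz [ 0.  -1.3 42.3] twist [ 0.002 -0.001 -0.   ] rows 1.0142210685657636 0.016325245942136215
```

View pics/w10.png

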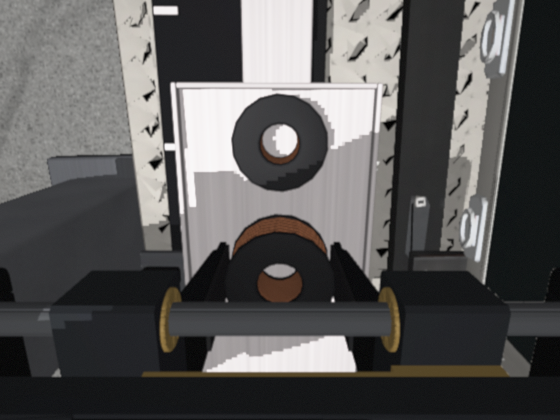

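Emit:
{"op": "move_arm", "data": {"steps": [{"xyz": [0,-1,12],"twist": [0,0,0],"grip": 1},{"xyz": [0,-1,24],"twist": [0,0,0],"grip": 1},{"xyz": [0,-1,33],"twist": [0,0,0],"grip": 1},{"xyz": [0,-1,38],"twist": [0,0,0],"grip": 1},{"xyz": [0,-1,41],"twist": [0,0,0],"grip": 1},{"xyz": [0,-1,42],"twist": [0,0,0],"grip": 1},{"xyz": [0,-1,42],"twist": [0,0,0],"grip": 1},{"xyz": [0,-1,42],"twist": [0,0,0],"grip": 1}]}}

```text
clock: 23.5
eef_pos: [0.4905, 0.225, 0.0895]
eef_rot: [0.715, 0.699, 0.001, 0.001]
contact_force: [0.7, -0.1, -1.1]
grip_width: 0.0504
```

Emit:
{"op": "move_arm", "data": {"steps": [{"xyz": [0,0,0],"twist": [0,0,0],"grip": 0.4},{"xyz": [0,0,0],"twist": [0,0,0],"grip": 0.35},{"xyz": [0,0,0],"twist": [0,0,0],"grip": 0.3},{"xyz": [0,0,0],"twist": [0,0,0],"grip": 0.3},{"xyz": [0,0,0],"twist": [0,0,0],"grip": 0.3},{"xyz": [0,0,-8],"twist": [0,0,0],"grip": 0.3},{"xyz": [0,0,-20],"twist": [0,0,0],"grip": 0.3},{"xyz": [0,0,-45],"twist": [0,0,0],"grip": 0.3},{"xyz": [0,0,-75],"twist": [0,0,0],"grip": 0.3},{"xyz": [0,0,-105],"twist": [0,0,0],"grip": 0.3},{"xyz": [0,0,-125],"twist": [0,0,0],"grip": 0.3},{"xyz": [0,0,-125],"twist": [0,0,0],"grip": 0.3}]}}

```text
clock: 24.5
eef_pos: [0.4932, 0.226, 0.2223]
eef_rot: [0.715, 0.699, 0.007, 0.003]
contact_force: [1.4, 0.5, 0.8]
grip_width: 0.0664
```

```bash
python3 - <<'E'
from h import *
shot('wrist','w11.png')
go(.499,-.090,.215,10)
E
```

```text
t 24.6 pos [492.1 225.6 219.2] th -1.3 q6 20.0 w 66.7 F [-0.3 -0.4 -0.3]
   xyz [-315.4   14.     3.1] twist [ 0.01  -0.003 -0.197] rows 7.571249561258932 1.5803644764719416
```

View pics/w11.png

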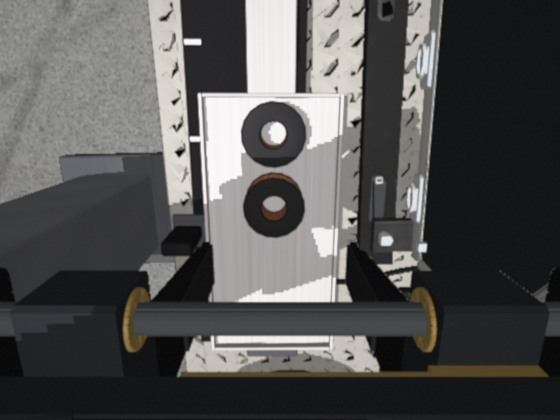

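Emit:
{"op": "move_arm", "data": {"steps": [{"xyz": [-30,2,3],"twist": [0,0,-0.08],"grip": 0.3},{"xyz": [-315,14,3],"twist": [0,0,-0.197],"grip": 0.3},{"xyz": [-315,14,3],"twist": [0,0,-0.197],"grip": 0.3},{"xyz": [-315,14,3],"twist": [0,0,-0.197],"grip": 0.3},{"xyz": [-315,14,3],"twist": [0,0,-0.197],"grip": 0.3},{"xyz": [-315,14,3],"twist": [0,0,-0.197],"grip": 0.3},{"xyz": [-315,14,3],"twist": [0,0,-0.197],"grip": 0.3},{"xyz": [-315,14,3],"twist": [0,0,-0.197],"grip": 0.3},{"xyz": [-315,14,3],"twist": [0,0,-0.197],"grip": 0.3},{"xyz": [-315,14,3],"twist": [0,0,-0.197],"grip": 0.3},{"xyz": [-315,14,3],"twist": [0,0,-0.197],"grip": 0.3},{"xyz": [-315,14,3],"twist": [0,0,-0.197],"grip": 0.3}]}}

```text
clock: 25.55
eef_pos: [0.4986, -0.0884, 0.2144]
eef_rot: [0.642, 0.766, 0.004, 0.002]
contact_force: [0.0, -0.4, 0.8]
grip_width: 0.0666
```

```bash
python3 - <<'E'
from h import *
shot('wrist','w12.png')
go(.499,-.090,.1455,10)
E
```

```text
t 25.6 pos [498.8 -88.2 214.6] th 10.1 q6 -26.0 w 66.6 F [ 0.4  0.1 -0.2]
   xyz [-2.  -0.8 69.1] twist [ 0.01  -0.002  0.002] rows 1.6584209917671406 0.08192227182071343
```

View pics/w12.png

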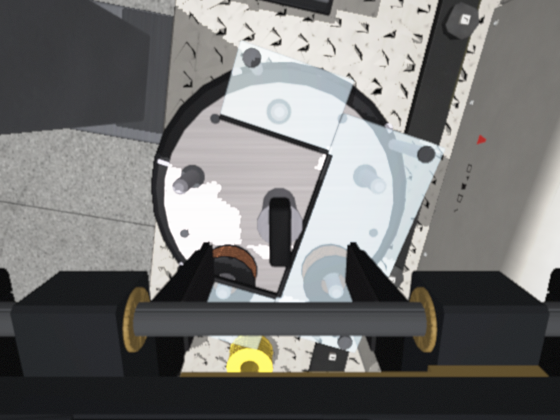

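Bar centred between the fingers (x≈280). Descend and grip, then turn.

Emit:
{"op": "move_arm", "data": {"steps": [{"xyz": [-2,-1,10],"twist": [0.01,0,0],"grip": 0.3},{"xyz": [-2,-1,25],"twist": [0.01,0,0],"grip": 0.3},{"xyz": [-2,-1,40],"twist": [0.01,0,0],"grip": 0.3},{"xyz": [-2,-1,55],"twist": [0.01,0,0],"grip": 0.3},{"xyz": [-2,-1,65],"twist": [0.01,0,0],"grip": 0.3},{"xyz": [-2,-1,69],"twist": [0.01,0,0],"grip": 0.4},{"xyz": [-2,-1,69],"twist": [0.01,0,0],"grip": 0.6},{"xyz": [-2,-1,69],"twist": [0.01,0,0],"grip": 0.8},{"xyz": [-2,-1,69],"twist": [0.01,0,0],"grip": 1},{"xyz": [-2,-1,69],"twist": [0.01,0,0],"grip": 1},{"xyz": [-2,-1,69],"twist": [0.01,0,0],"grip": 1},{"xyz": [-2,-1,69],"twist": [0.01,0,0],"grip": 1}], "force": 15}}

```text
clock: 26.6
eef_pos: [0.4991, -0.0902, 0.1463]
eef_rot: [0.642, 0.767, 0.001, -0.0]
contact_force: [-0.2, 0.7, 0.6]
grip_width: 0.0252
```

Emit:
{"op": "move_arm", "data": {"steps": [{"xyz": [0,0,0],"twist": [0,0,0],"grip": 1},{"xyz": [0,0,0],"twist": [0,0,0],"grip": 1},{"xyz": [0,0,0],"twist": [0,0,0],"grip": 1}]}}

```text
clock: 26.85
eef_pos: [0.4998, -0.0903, 0.1467]
eef_rot: [0.642, 0.767, 0.002, 0.0]
contact_force: [2.6, 0.0, -0.1]
grip_width: 0.0138
```

Emit:
{"op": "move_arm", "data": {"steps": [{"xyz": [0,0,0],"twist": [0,0,0.06],"grip": 1},{"xyz": [0,0,0],"twist": [0,0,0.16],"grip": 1},{"xyz": [0,0,0],"twist": [0,0,0.27],"grip": 1},{"xyz": [0,0,0],"twist": [0,0,0.38],"grip": 1},{"xyz": [0,0,0],"twist": [0,0,0.49],"grip": 1},{"xyz": [0,0,0],"twist": [0,0,0.6],"grip": 1},{"xyz": [0,0,0],"twist": [0,0,0.71],"grip": 1},{"xyz": [0,0,0],"twist": [0,0,0.82],"grip": 1},{"xyz": [0,0,0],"twist": [0,0,0.93],"grip": 1},{"xyz": [0,0,0],"twist": [0,0,1.04],"grip": 1},{"xyz": [0,0,0],"twist": [0,0,1.14],"grip": 1},{"xyz": [0,0,0],"twist": [0,0,1.22],"grip": 1}]}}

```text
clock: 27.85
eef_pos: [0.4997, -0.0902, 0.1467]
eef_rot: [0.966, 0.258, 0.001, -0.001]
contact_force: [1.2, 1.1, 0.2]
grip_width: 0.0136
```

```bash
python3 - <<'E'
from h import *
go(.499,-.090,.146,-62)
E
```

```text
t 27.9 pos [499.7 -90.2 146.7] th -60.1 q6 44.0 w 13.6 F [1.2 1.1 0.2]
   xyz [-0.5 -0.5  0.7] twist [-0.001 -0.003  0.034] rows 0.025231975158742058 0.26934810704130235
```

Emit:
{"op": "move_arm", "data": {"steps": [{"xyz": [0,0,0],"twist": [0,0,0.035],"grip": 1},{"xyz": [0,0,0],"twist": [0,0,0.035],"grip": 1},{"xyz": [0,0,0],"twist": [0,0,0.035],"grip": 1},{"xyz": [0,0,0],"twist": [0,0,0.035],"grip": 0.6},{"xyz": [0,0,0],"twist": [0,0,0.035],"grip": 0.4},{"xyz": [0,0,0],"twist": [0,0,0.035],"grip": 0.3},{"xyz": [0,0,0],"twist": [0,0,0.035],"grip": 0.3},{"xyz": [0,0,0],"twist": [0,0,0.035],"grip": 0.3},{"xyz": [0,0,-20],"twist": [0,0,0.035],"grip": 0.3},{"xyz": [0,0,-50],"twist": [0,0,0.035],"grip": 0.3},{"xyz": [0,0,-70],"twist": [0,0,0.035],"grip": 0.3},{"xyz": [0,0,-70],"twist": [0,0,0.035],"grip": 0.3}]}}

```text
clock: 28.85
eef_pos: [0.5022, -0.0911, 0.2222]
eef_rot: [0.97, 0.241, 0.005, 0.002]
contact_force: [0.6, 0.8, 1.9]
grip_width: 0.065
```

```bash
python3 - <<'E'
from h import *
go(.410,-.0785,.215,82)
E
```

```text
t 28.9 pos [502.2 -91.1 222.2] th -62.1 q6 46.0 w 65.0 F [0.6 0.8 1.9]
   xyz [-75.6 -54.3   6.2] twist [ 0.014  0.003 -2.515] rows 2.2373435464964233 20.122584572214315
```

Emit:
{"op": "move_arm", "data": {"steps": [{"xyz": [-75,-54,0],"twist": [0,0,-1.4],"grip": 0.3},{"xyz": [-75,-54,0],"twist": [0,0,-1.4],"grip": 0.3},{"xyz": [-75,-54,0],"twist": [0,0,-1.4],"grip": 0.3},{"xyz": [-75,-54,0],"twist": [0,0,-1.4],"grip": 0.3},{"xyz": [-75,-54,0],"twist": [0,0,-1.4],"grip": 0.3},{"xyz": [-75,-54,0],"twist": [0,0,-1.4],"grip": 0.3},{"xyz": [-75,-54,0],"twist": [0,0,-1.4],"grip": 0.3},{"xyz": [-75,-54,0],"twist": [0,0,-1.4],"grip": 0.3},{"xyz": [-75,-54,0],"twist": [0,0,-1.4],"grip": 0.3},{"xyz": [-75,-54,0],"twist": [0,0,-1.4],"grip": 0.3},{"xyz": [-75,-54,0],"twist": [0,0,-1.4],"grip": 0.3},{"xyz": [-75,-54,0],"twist": [0,0,-1.4],"grip": 0.3}]}}

```text
clock: 29.85
eef_pos: [0.4102, -0.0784, 0.2201]
eef_rot: [0.585, 0.811, 0.003, 0.004]
contact_force: [-0.5, 1.0, 0.3]
grip_width: 0.0666
```

```bash
python3 - <<'E'
from h import *
go(.410,-.0785,.215,82)
E
```

```text
t 29.9 pos [410.2 -78.4 220.1] th 18.4 q6 -37.0 w 66.6 F [-0.5  1.   0.3]
   xyz [-0.  -0.2  5.1] twist [ 0.006  0.008 -1.11 ] rows 0.12292646672609633 8.881891022432075
```

Emit:
{"op": "move_arm", "data": {"steps": [{"xyz": [0,0,5],"twist": [0.006,0.008,-1.11],"grip": 0.3},{"xyz": [0,0,5],"twist": [0.006,0.008,-1.11],"grip": 0.3},{"xyz": [0,0,5],"twist": [0.006,0.008,-1.11],"grip": 0.3},{"xyz": [0,0,5],"twist": [0.006,0.008,-1.11],"grip": 0.3},{"xyz": [0,0,5],"twist": [0.006,0.008,-1.11],"grip": 0.3},{"xyz": [0,0,5],"twist": [0.006,0.008,-1.11],"grip": 0.3},{"xyz": [0,0,5],"twist": [0.006,0.008,-1.11],"grip": 0.3},{"xyz": [0,0,5],"twist": [0.006,0.008,-1.11],"grip": 0.3},{"xyz": [0,0,5],"twist": [0.006,0.008,-1.11],"grip": 0.3},{"xyz": [0,0,5],"twist": [0.006,0.008,-1.11],"grip": 0.3},{"xyz": [0,0,5],"twist": [0.006,0.008,-1.11],"grip": 0.3},{"xyz": [0,0,5],"twist": [0.006,0.008,-1.11],"grip": 0.3}]}}

```text
clock: 30.85
eef_pos: [0.41, -0.0783, 0.2146]
eef_rot: [0.071, 0.997, 0.0, -0.0]
contact_force: [-0.9, -0.0, -0.1]
grip_width: 0.0668
```

```bash
python3 look.py 13
```

```text
t 30.9 pos [410.1 -78.4 214.9] th 81.9 q6 -100.0 w 66.3 F [ 0.1  0.8 -0.3]
   xyz [-14.2   1.3 125.9] twist [ 0.    -0.    -0.001] rows 3.0374501154672604 0.012035041745112066
```

View pics/w13.png

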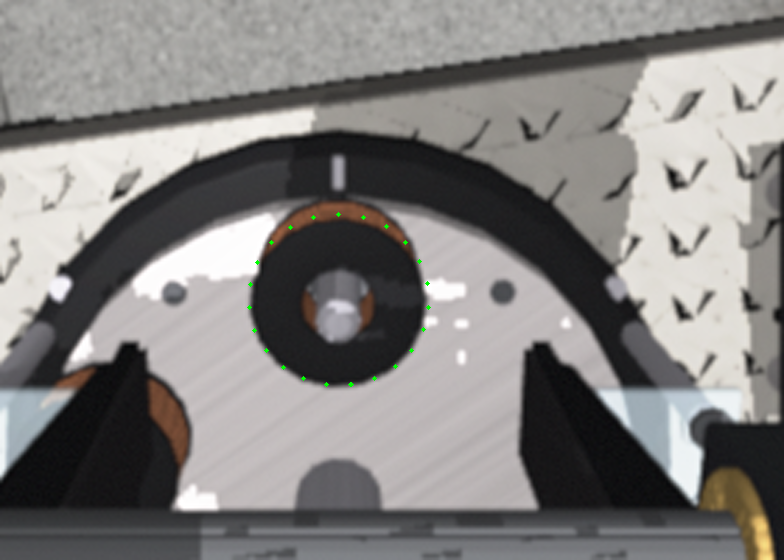

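View pics/t13.png

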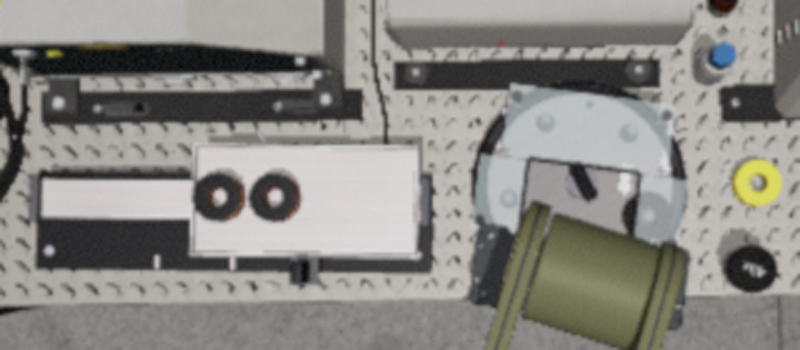

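Third coil stands in the window as predicted; pick it.

Emit:
{"op": "move_arm", "data": {"steps": [{"xyz": [-14,0,15],"twist": [0,0,0],"grip": 0.3},{"xyz": [-14,0,35],"twist": [0,0,0],"grip": 0.3},{"xyz": [-14,0,55],"twist": [0,0,0],"grip": 0.3},{"xyz": [-14,0,75],"twist": [0,0,0],"grip": 0.3},{"xyz": [-14,0,95],"twist": [0,0,0],"grip": 0.3},{"xyz": [-14,0,110],"twist": [0,0,0],"grip": 0.3},{"xyz": [-14,0,121],"twist": [0,0,0],"grip": 0.3},{"xyz": [-14,0,125],"twist": [0,0,0],"grip": 0.3},{"xyz": [-14,0,125],"twist": [0,0,0],"grip": 0.3},{"xyz": [-14,0,125],"twist": [0,0,0],"grip": 0.4},{"xyz": [-14,0,125],"twist": [0,0,0],"grip": 0.7},{"xyz": [-14,0,125],"twist": [0,0,0],"grip": 1}], "force": 25}}

```text
clock: 31.95
eef_pos: [0.4248, -0.0806, 0.0911]
eef_rot: [0.071, 0.998, -0.0, 0.001]
contact_force: [0.3, -0.5, -0.3]
grip_width: 0.0516
```

Emit:
{"op": "move_arm", "data": {"steps": [{"xyz": [0,0,0],"twist": [0,0,0],"grip": 1},{"xyz": [0,0,0],"twist": [0,0,0],"grip": 1},{"xyz": [0,0,0],"twist": [0,0,0],"grip": 1},{"xyz": [0,0,0],"twist": [0,0,0],"grip": 1}]}}

```text
clock: 32.28
eef_pos: [0.4248, -0.0806, 0.0911]
eef_rot: [0.071, 0.998, -0.0, 0.001]
contact_force: [-0.5, 0.4, 0.3]
grip_width: 0.0494
```

Emit:
{"op": "move_arm", "data": {"steps": [{"xyz": [0,0,-8],"twist": [0,0,0],"grip": 1},{"xyz": [0,0,-20],"twist": [0,0,0],"grip": 1},{"xyz": [0,0,-35],"twist": [0,0,0],"grip": 1},{"xyz": [0,0,-50],"twist": [0,0,0],"grip": 1},{"xyz": [0,0,-65],"twist": [0,0,0],"grip": 1},{"xyz": [0,0,-80],"twist": [0,0,0],"grip": 1},{"xyz": [0,0,-95],"twist": [0,0,0],"grip": 1},{"xyz": [0,0,-95],"twist": [0,0,0],"grip": 1}]}}

```text
clock: 32.95
eef_pos: [0.4264, -0.0811, 0.1901]
eef_rot: [0.071, 0.998, -0.001, 0.004]
contact_force: [0.2, -0.7, -0.2]
grip_width: 0.0492
```

```bash
python3 - <<'E'
from h import *
go(.489,.168,.187,-1.3)
E
```

```text
t 33.0 pos [426.4 -81.1 190.1] th 81.9 q6 -100.0 w 49.2 F [ 0.2 -0.7 -0.2]
   xyz [-26.9 255.5   3. ] twist [0.005 0.008 1.452] rows 6.160485395286037 11.62230550049585
```

```bash
python3 - <<'E'
from h import *
shot('wrist','w14.png')
E
```

```text
(no output)
```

View pics/w14.png

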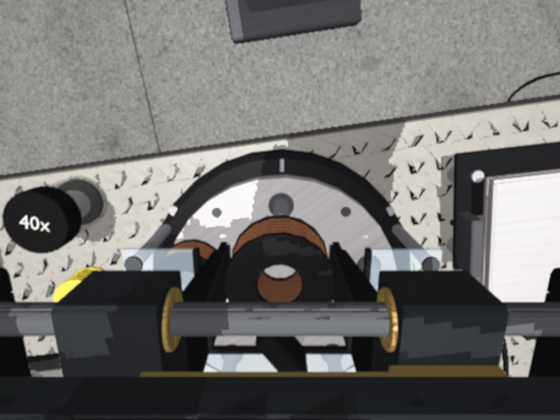

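Coil held squarely. Carry to the third spot.

Emit:
{"op": "move_arm", "data": {"steps": [{"xyz": [0,10,0],"twist": [0,0,0.1],"grip": 1},{"xyz": [-2,30,0],"twist": [0,0,0.22],"grip": 1},{"xyz": [-5,55,0],"twist": [0,0,0.34],"grip": 1},{"xyz": [-8,80,0],"twist": [0,0,0.46],"grip": 1},{"xyz": [-11,105,0],"twist": [0,0,0.58],"grip": 1},{"xyz": [-14,130,0],"twist": [0,0,0.7],"grip": 1},{"xyz": [-17,155,0],"twist": [0,0,0.82],"grip": 1},{"xyz": [-20,180,0],"twist": [0,0,0.94],"grip": 1},{"xyz": [-23,205,0],"twist": [0,0,1.06],"grip": 1},{"xyz": [-25,228,0],"twist": [0,0,1.18],"grip": 1},{"xyz": [-27,246,0],"twist": [0,0,1.3],"grip": 1},{"xyz": [-27,255,0],"twist": [0,0,1.42],"grip": 1}]}}

```text
clock: 34.0
eef_pos: [0.4879, 0.1695, 0.1867]
eef_rot: [0.705, 0.709, 0.001, 0.002]
contact_force: [0.3, -1.3, -0.6]
grip_width: 0.0495
```

```bash
python3 - <<'E'
from h import *
go(.489,.168,.130,-1.3)
E
```

```text
t 34.0 pos [487.9 169.5 186.7] th 0.3 q6 13.0 w 49.5 F [ 0.3 -1.3 -0.6]
   xyz [-1.5  0.9 56.7] twist [0.004 0.002 0.028] rows 1.3603651432488166 0.22793214544745447
```

Emit:
{"op": "move_arm", "data": {"steps": [{"xyz": [-1,1,15],"twist": [0.004,0.002,0.028],"grip": 1},{"xyz": [-1,1,35],"twist": [0.004,0.002,0.028],"grip": 1},{"xyz": [-1,1,56],"twist": [0.004,0.002,0.028],"grip": 1},{"xyz": [-1,1,56],"twist": [0.004,0.002,0.028],"grip": 1},{"xyz": [-1,1,56],"twist": [0.004,0.002,0.028],"grip": 1},{"xyz": [-1,1,56],"twist": [0.004,0.002,0.028],"grip": 1}]}}

```text
clock: 34.5
eef_pos: [0.4893, 0.1685, 0.131]
eef_rot: [0.715, 0.699, 0.0, -0.0]
contact_force: [0.3, -0.2, -0.5]
grip_width: 0.049
```

```bash
python3 - <<'E'
from h import *
shot('wrist','w15.png')
go(.490,.168,.0890,-1.3)
E
```

```text
t 34.5 pos [489.8 168.6 131.8] th -1.3 q6 14.0 w 49.2 F [ 0.1  0.  -0.7]
   xyz [-0.6  0.2 42.8] twist [ 0.002 -0.001  0.   ] rows 1.0276488305271188 0.014588320955867656
```

View pics/w15.png

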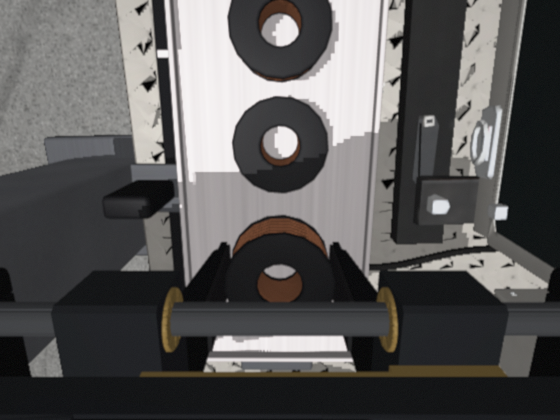

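Emit:
{"op": "move_arm", "data": {"steps": [{"xyz": [0,0,12],"twist": [0,0,0],"grip": 1},{"xyz": [0,0,24],"twist": [0,0,0],"grip": 1},{"xyz": [0,0,33],"twist": [0,0,0],"grip": 1},{"xyz": [0,0,38],"twist": [0,0,0],"grip": 1},{"xyz": [0,0,41],"twist": [0,0,0],"grip": 1},{"xyz": [0,0,42],"twist": [0,0,0],"grip": 1},{"xyz": [0,0,42],"twist": [0,0,0],"grip": 1},{"xyz": [0,0,42],"twist": [0,0,0],"grip": 1}]}}

```text
clock: 35.22
eef_pos: [0.4901, 0.1686, 0.09]
eef_rot: [0.715, 0.699, 0.001, 0.0]
contact_force: [0.8, 0.3, -1.5]
grip_width: 0.0496
```

Emit:
{"op": "move_arm", "data": {"steps": [{"xyz": [0,0,0],"twist": [0,0,0],"grip": 0.4},{"xyz": [0,0,0],"twist": [0,0,0],"grip": 0.35},{"xyz": [0,0,0],"twist": [0,0,0],"grip": 0.3},{"xyz": [0,0,0],"twist": [0,0,0],"grip": 0.3},{"xyz": [0,0,0],"twist": [0,0,0],"grip": 0.3},{"xyz": [0,0,-8],"twist": [0,0,0],"grip": 0.3},{"xyz": [0,0,-20],"twist": [0,0,0],"grip": 0.3},{"xyz": [0,0,-45],"twist": [0,0,0],"grip": 0.3},{"xyz": [0,0,-75],"twist": [0,0,0],"grip": 0.3},{"xyz": [0,0,-105],"twist": [0,0,0],"grip": 0.3},{"xyz": [0,0,-125],"twist": [0,0,0],"grip": 0.3},{"xyz": [0,0,-125],"twist": [0,0,0],"grip": 0.3}]}}

```text
clock: 36.22
eef_pos: [0.493, 0.1693, 0.2227]
eef_rot: [0.715, 0.699, 0.006, 0.004]
contact_force: [0.7, 0.5, 0.0]
grip_width: 0.0663
```

```bash
python3 - <<'E'
from h import *
shot('wrist','w16.png')
go(.499,-.090,.215,118)
E
```

```text
t 36.3 pos [491.8 169.  219.7] th -1.3 q6 14.0 w 66.4 F [ 0.8  0.1 -0.5]
   xyz [-258.8   13.     4. ] twist [ 0.009  0.008 -2.082] rows 6.214826072798881 16.66200134012521
```

View pics/w16.png

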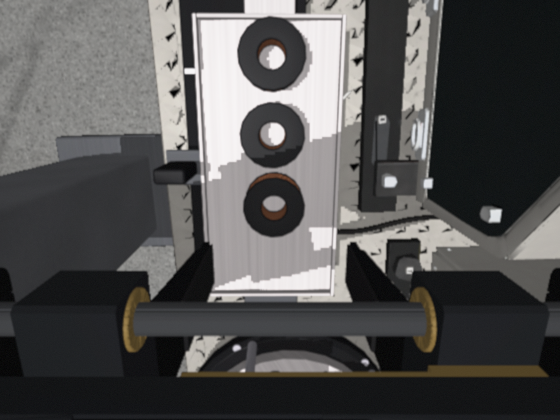

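Emit:
{"op": "move_arm", "data": {"steps": [{"xyz": [-30,2,0],"twist": [0,0,-1.2],"grip": 0.3},{"xyz": [-258,13,0],"twist": [0,0,-1.2],"grip": 0.3},{"xyz": [-258,13,0],"twist": [0,0,-1.2],"grip": 0.3},{"xyz": [-258,13,0],"twist": [0,0,-1.2],"grip": 0.3},{"xyz": [-258,13,0],"twist": [0,0,-1.2],"grip": 0.3},{"xyz": [-258,13,0],"twist": [0,0,-1.2],"grip": 0.3},{"xyz": [-258,13,0],"twist": [0,0,-1.2],"grip": 0.3},{"xyz": [-258,13,0],"twist": [0,0,-1.2],"grip": 0.3},{"xyz": [-258,13,0],"twist": [0,0,-1.2],"grip": 0.3},{"xyz": [-258,13,0],"twist": [0,0,-1.2],"grip": 0.3}]}}

```text
clock: 37.1
eef_pos: [0.498, -0.0902, 0.2175]
eef_rot: [0.213, 0.977, 0.002, 0.003]
contact_force: [-0.4, 0.2, -0.1]
grip_width: 0.0666
```

```bash
python3 - <<'E'
from h import *
go(.499,-.090,.215,118)
E
```

```text
t 37.1 pos [498.  -90.2 217.5] th 65.4 q6 -82.0 w 66.6 F [-0.4  0.2 -0.1]
   xyz [-0.8  0.6  2.6] twist [ 0.003  0.008 -0.918] rows 0.06570077825222151 7.3482777039935145
```

Emit:
{"op": "move_arm", "data": {"steps": [{"xyz": [-1,1,2],"twist": [0.003,0.008,-0.918],"grip": 0.3},{"xyz": [-1,1,2],"twist": [0.003,0.008,-0.918],"grip": 0.3},{"xyz": [-1,1,2],"twist": [0.003,0.008,-0.918],"grip": 0.3},{"xyz": [-1,1,2],"twist": [0.003,0.008,-0.918],"grip": 0.3},{"xyz": [-1,1,2],"twist": [0.003,0.008,-0.918],"grip": 0.3},{"xyz": [-1,1,2],"twist": [0.003,0.008,-0.918],"grip": 0.3},{"xyz": [-1,1,2],"twist": [0.003,0.008,-0.918],"grip": 0.3},{"xyz": [-1,1,2],"twist": [0.003,0.008,-0.918],"grip": 0.3},{"xyz": [-1,1,2],"twist": [0.003,0.008,-0.918],"grip": 0.3},{"xyz": [-1,1,2],"twist": [0.003,0.008,-0.918],"grip": 0.3}]}}

```text
clock: 37.93
eef_pos: [0.4988, -0.0895, 0.2145]
eef_rot: [-0.241, 0.97, 0.001, -0.001]
contact_force: [-0.1, 0.7, -0.1]
grip_width: 0.066
```

```bash
python3 - <<'E'
from h import *
shot('wrist','w17.png')
go(.499,-.090,.1455,118)
E
```

```text
t 38.0 pos [498.9 -89.6 214.7] th 117.9 q6 -134.0 w 66.3 F [-0.2  0.3 -0.9]
   xyz [-0.  -0.5 69.2] twist [ 0.001 -0.001 -0.002] rows 1.65956300266261 0.02045748600993679
```

View pics/w17.png

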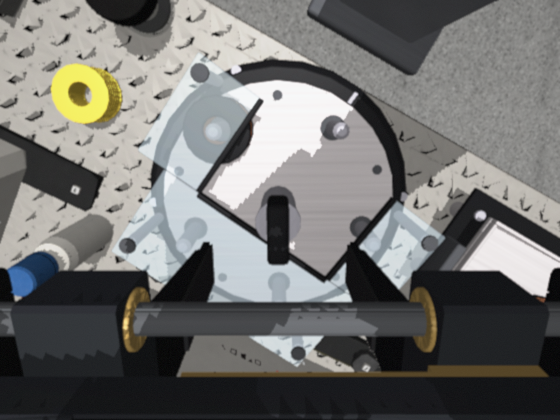

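Emit:
{"op": "move_arm", "data": {"steps": [{"xyz": [0,0,10],"twist": [0,0,0],"grip": 0.3},{"xyz": [0,0,25],"twist": [0,0,0],"grip": 0.3},{"xyz": [0,0,40],"twist": [0,0,0],"grip": 0.3},{"xyz": [0,0,55],"twist": [0,0,0],"grip": 0.3},{"xyz": [0,0,65],"twist": [0,0,0],"grip": 0.3},{"xyz": [0,0,69],"twist": [0,0,0],"grip": 0.4},{"xyz": [0,0,69],"twist": [0,0,0],"grip": 0.6},{"xyz": [0,0,69],"twist": [0,0,0],"grip": 0.8},{"xyz": [0,0,69],"twist": [0,0,0],"grip": 1},{"xyz": [0,0,69],"twist": [0,0,0],"grip": 1},{"xyz": [0,0,69],"twist": [0,0,0],"grip": 1},{"xyz": [0,0,69],"twist": [0,0,0],"grip": 1}], "force": 15}}

```text
clock: 38.98
eef_pos: [0.4991, -0.0897, 0.1464]
eef_rot: [-0.241, 0.97, 0.0, -0.0]
contact_force: [0.4, 0.5, 0.4]
grip_width: 0.0253
```

Emit:
{"op": "move_arm", "data": {"steps": [{"xyz": [0,0,0],"twist": [0,0,0],"grip": 1},{"xyz": [0,0,0],"twist": [0,0,0],"grip": 1},{"xyz": [0,0,0],"twist": [0,0,0],"grip": 1}]}}

```text
clock: 39.23
eef_pos: [0.4996, -0.0902, 0.1468]
eef_rot: [-0.241, 0.97, -0.001, 0.0]
contact_force: [1.1, -2.8, -0.1]
grip_width: 0.0141
```

Emit:
{"op": "move_arm", "data": {"steps": [{"xyz": [0,0,0],"twist": [0,0,0.06],"grip": 1},{"xyz": [0,0,0],"twist": [0,0,0.16],"grip": 1},{"xyz": [0,0,0],"twist": [0,0,0.27],"grip": 1},{"xyz": [0,0,0],"twist": [0,0,0.38],"grip": 1},{"xyz": [0,0,0],"twist": [0,0,0.49],"grip": 1},{"xyz": [0,0,0],"twist": [0,0,0.6],"grip": 1},{"xyz": [0,0,0],"twist": [0,0,0.71],"grip": 1},{"xyz": [0,0,0],"twist": [0,0,0.82],"grip": 1},{"xyz": [0,0,0],"twist": [0,0,0.93],"grip": 1},{"xyz": [0,0,0],"twist": [0,0,1.04],"grip": 1},{"xyz": [0,0,0],"twist": [0,0,1.14],"grip": 1},{"xyz": [0,0,0],"twist": [0,0,1.22],"grip": 1}]}}

```text
clock: 40.23
eef_pos: [0.4996, -0.09, 0.1468]
eef_rot: [0.361, 0.933, -0.0, 0.0]
contact_force: [1.1, -0.5, -0.2]
grip_width: 0.0138
```

```bash
python3 - <<'E'
from h import *
go(.499,-.090,.146,46)
E
```

```text
t 40.2 pos [499.6 -90.  146.8] th 47.7 q6 -64.0 w 13.8 F [ 1.1 -0.5 -0.2]
   xyz [ 0.5 -0.4  0.8] twist [0.    0.001 0.03 ] rows 0.023830874945696714 0.24075058333667834
```

Emit:
{"op": "move_arm", "data": {"steps": [{"xyz": [0,0,0],"twist": [0,0,0.032],"grip": 1},{"xyz": [0,0,0],"twist": [0,0,0.032],"grip": 1},{"xyz": [0,0,0],"twist": [0,0,0.032],"grip": 1},{"xyz": [0,0,0],"twist": [0,0,0.032],"grip": 0.6},{"xyz": [0,0,0],"twist": [0,0,0.032],"grip": 0.4},{"xyz": [0,0,0],"twist": [0,0,0.032],"grip": 0.3},{"xyz": [0,0,0],"twist": [0,0,0.032],"grip": 0.3},{"xyz": [0,0,0],"twist": [0,0,0.032],"grip": 0.3},{"xyz": [0,0,-20],"twist": [0,0,0.032],"grip": 0.3},{"xyz": [0,0,-50],"twist": [0,0,0.032],"grip": 0.3},{"xyz": [0,0,-70],"twist": [0,0,0.032],"grip": 0.3},{"xyz": [0,0,-70],"twist": [0,0,0.032],"grip": 0.3}]}}

```text
clock: 41.23
eef_pos: [0.5022, -0.0907, 0.2224]
eef_rot: [0.375, 0.927, 0.0, 0.005]
contact_force: [0.6, -1.0, 1.2]
grip_width: 0.0647
```

```bash
python3 - <<'E'
from h import *
go(.410,-.0785,.215,82)
E
```

```text
t 41.2 pos [502.2 -90.7 222.4] th 45.9 q6 -62.0 w 64.7 F [ 0.6 -1.   1.2]
   xyz [ 74.7 -55.4   6.4] twist [ 0.002  0.01  -0.63 ] rows 2.236213426376152 5.042563832229133
```

Emit:
{"op": "move_arm", "data": {"steps": [{"xyz": [75,-55,5],"twist": [0,0.01,-0.63],"grip": 0.3},{"xyz": [75,-55,5],"twist": [0,0.01,-0.63],"grip": 0.3},{"xyz": [75,-55,5],"twist": [0,0.01,-0.63],"grip": 0.3},{"xyz": [75,-55,5],"twist": [0,0.01,-0.63],"grip": 0.3},{"xyz": [75,-55,5],"twist": [0,0.01,-0.63],"grip": 0.3},{"xyz": [75,-55,5],"twist": [0,0.01,-0.63],"grip": 0.3},{"xyz": [75,-55,5],"twist": [0,0.01,-0.63],"grip": 0.3},{"xyz": [75,-55,5],"twist": [0,0.01,-0.63],"grip": 0.3},{"xyz": [75,-55,5],"twist": [0,0.01,-0.63],"grip": 0.3}]}}

```text
clock: 41.98
eef_pos: [0.4101, -0.078, 0.2161]
eef_rot: [0.071, 0.998, 0.001, -0.0]
contact_force: [0.1, 0.5, -0.3]
grip_width: 0.0668
```

```bash
python3 look.py 18
```

```text
t 42.1 pos [410.1 -78.  216.2] th 81.9 q6 -100.0 w 66.8 F [ 1.  -0.2 -0.3]
   xyz [-14.2   0.8 127.2] twist [ 0.002  0.    -0.001] rows 3.0696237812085325 0.015685725170878944
```

View pics/w18.png

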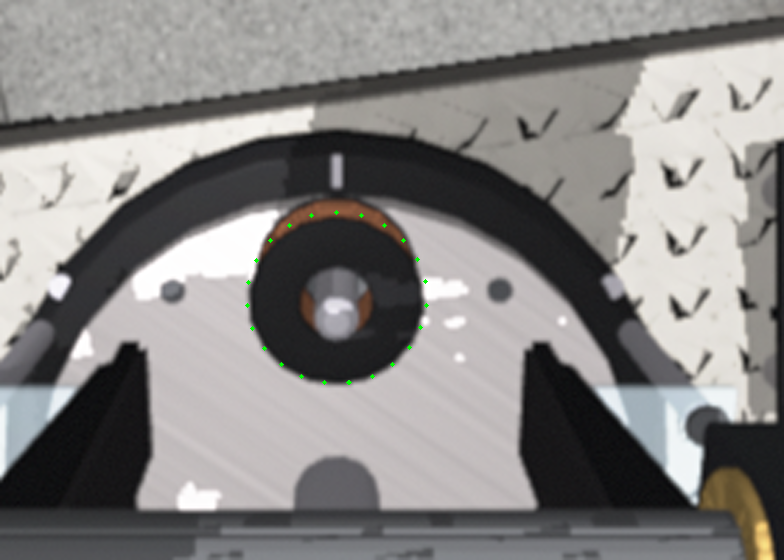

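View pics/t18.png

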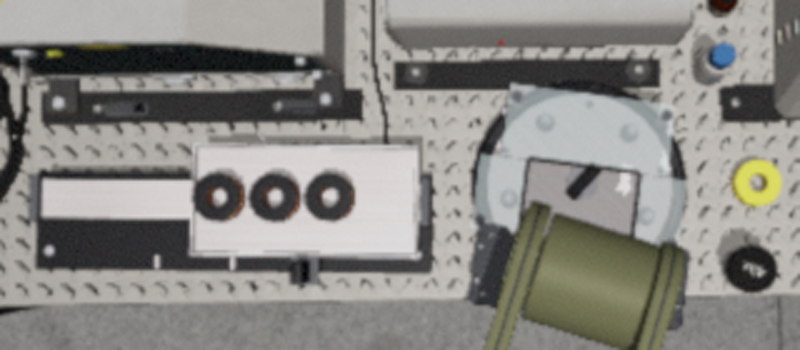

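Last coil in the window, three lying in the tray. Pick.

Emit:
{"op": "move_arm", "data": {"steps": [{"xyz": [-14,0,15],"twist": [0,0,0],"grip": 0.3},{"xyz": [-14,0,35],"twist": [0,0,0],"grip": 0.3},{"xyz": [-14,0,55],"twist": [0,0,0],"grip": 0.3},{"xyz": [-14,0,75],"twist": [0,0,0],"grip": 0.3},{"xyz": [-14,0,95],"twist": [0,0,0],"grip": 0.3},{"xyz": [-14,0,110],"twist": [0,0,0],"grip": 0.3},{"xyz": [-14,0,121],"twist": [0,0,0],"grip": 0.3},{"xyz": [-14,0,126],"twist": [0,0,0],"grip": 0.3},{"xyz": [-14,0,126],"twist": [0,0,0],"grip": 0.3},{"xyz": [-14,0,126],"twist": [0,0,0],"grip": 0.4},{"xyz": [-14,0,126],"twist": [0,0,0],"grip": 0.7},{"xyz": [-14,0,126],"twist": [0,0,0],"grip": 1}], "force": 25}}

```text
clock: 43.08
eef_pos: [0.4249, -0.08, 0.0914]
eef_rot: [0.07, 0.998, 0.001, 0.001]
contact_force: [0.2, 0.3, 0.3]
grip_width: 0.0515
```

Emit:
{"op": "move_arm", "data": {"steps": [{"xyz": [0,0,0],"twist": [0,0,0],"grip": 1},{"xyz": [0,0,0],"twist": [0,0,0],"grip": 1},{"xyz": [0,0,0],"twist": [0,0,0],"grip": 1},{"xyz": [0,0,0],"twist": [0,0,0],"grip": 1}]}}

```text
clock: 43.42
eef_pos: [0.4248, -0.08, 0.0915]
eef_rot: [0.07, 0.998, 0.001, 0.001]
contact_force: [-0.3, -0.7, -1.1]
grip_width: 0.0498
```

Emit:
{"op": "move_arm", "data": {"steps": [{"xyz": [0,0,-8],"twist": [0,0,0],"grip": 1},{"xyz": [0,0,-20],"twist": [0,0,0],"grip": 1},{"xyz": [0,0,-35],"twist": [0,0,0],"grip": 1},{"xyz": [0,0,-50],"twist": [0,0,0],"grip": 1},{"xyz": [0,0,-65],"twist": [0,0,0],"grip": 1},{"xyz": [0,0,-80],"twist": [0,0,0],"grip": 1},{"xyz": [0,0,-95],"twist": [0,0,0],"grip": 1},{"xyz": [0,0,-95],"twist": [0,0,0],"grip": 1}]}}

```text
clock: 44.08
eef_pos: [0.4265, -0.0807, 0.1905]
eef_rot: [0.07, 0.998, -0.0, 0.004]
contact_force: [0.6, 0.2, -1.3]
grip_width: 0.0501
```

```bash
python3 - <<'E'
from h import *
go(.488,.1112,.187,-1.3)
E
```

```text
t 44.1 pos [426.5 -80.7 190.5] th 81.9 q6 -100.0 w 50.1 F [ 0.6  0.2 -1.3]
   xyz [-34.  198.6   3.8] twist [0.007 0.007 1.453] rows 4.8327445981108585 11.625375092895881
```

Emit:
{"op": "move_arm", "data": {"steps": [{"xyz": [-2,10,0],"twist": [0,0,0.1],"grip": 1},{"xyz": [-4,25,0],"twist": [0,0,0.22],"grip": 1},{"xyz": [-7,43,0],"twist": [0,0,0.34],"grip": 1},{"xyz": [-10,61,0],"twist": [0,0,0.46],"grip": 1},{"xyz": [-14,80,0],"twist": [0,0,0.58],"grip": 1},{"xyz": [-18,100,0],"twist": [0,0,0.7],"grip": 1},{"xyz": [-21,120,0],"twist": [0,0,0.82],"grip": 1},{"xyz": [-25,140,0],"twist": [0,0,0.94],"grip": 1},{"xyz": [-29,160,0],"twist": [0,0,1.06],"grip": 1},{"xyz": [-32,178,0],"twist": [0,0,1.18],"grip": 1},{"xyz": [-34,192,0],"twist": [0,0,1.3],"grip": 1},{"xyz": [-34,199,0],"twist": [0,0,1.42],"grip": 1}]}}

```text
clock: 45.08
eef_pos: [0.488, 0.113, 0.19]
eef_rot: [0.705, 0.709, 0.002, 0.003]
contact_force: [-0.3, 0.2, -2.0]
grip_width: 0.0501
```

```bash
python3 - <<'E'
from h import *
go(.488,.1115,.130,-1.3)
E
```

```text
t 45.1 pos [488. 113. 190.] th 0.3 q6 7.0 w 50.1 F [-0.3  0.2 -2. ]
   xyz [-1.5 -0.5 60. ] twist [0.008 0.001 0.028] rows 1.438746045277032 0.23431936683090035
```

Emit:
{"op": "move_arm", "data": {"steps": [{"xyz": [-1,0,15],"twist": [0.008,0,0.028],"grip": 1},{"xyz": [-1,0,35],"twist": [0.008,0,0.028],"grip": 1},{"xyz": [-1,0,59],"twist": [0.008,0,0.028],"grip": 1},{"xyz": [-1,0,59],"twist": [0.008,0,0.028],"grip": 1},{"xyz": [-1,0,59],"twist": [0.008,0,0.028],"grip": 1},{"xyz": [-1,0,59],"twist": [0.008,0,0.028],"grip": 1}]}}

```text
clock: 45.58
eef_pos: [0.4888, 0.112, 0.1316]
eef_rot: [0.715, 0.699, -0.0, 0.0]
contact_force: [-0.7, 0.1, -0.6]
grip_width: 0.0499
```

```bash
python3 - <<'E'
from h import *
shot('wrist','w19.png')
go(.488,.1115,.0892,-1.3)
E
```

```text
t 45.6 pos [489.4 112.  132.4] th -1.3 q6 8.0 w 50.4 F [ 0.7 -0.5 -1.3]
   xyz [-0.6 -1.5 43.2] twist [0.002 0.    0.   ] rows 1.0373052768051485 0.01613250051472341
```

View pics/w19.png

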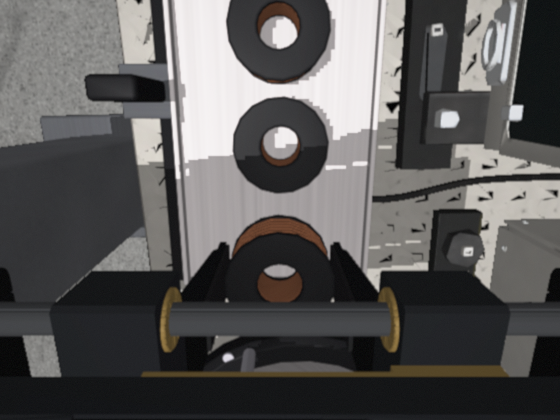

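Emit:
{"op": "move_arm", "data": {"steps": [{"xyz": [0,-1,12],"twist": [0,0,0],"grip": 1},{"xyz": [0,-1,24],"twist": [0,0,0],"grip": 1},{"xyz": [0,-1,33],"twist": [0,0,0],"grip": 1},{"xyz": [0,-1,38],"twist": [0,0,0],"grip": 1},{"xyz": [0,-1,41],"twist": [0,0,0],"grip": 1},{"xyz": [0,-1,43],"twist": [0,0,0],"grip": 1},{"xyz": [0,-1,43],"twist": [0,0,0],"grip": 1},{"xyz": [0,-1,43],"twist": [0,0,0],"grip": 1}]}}

```text
clock: 46.3
eef_pos: [0.4888, 0.1121, 0.0896]
eef_rot: [0.715, 0.699, 0.001, 0.001]
contact_force: [0.5, -0.1, -1.9]
grip_width: 0.0498
```

Emit:
{"op": "move_arm", "data": {"steps": [{"xyz": [0,0,0],"twist": [0,0,0],"grip": 0.4},{"xyz": [0,0,0],"twist": [0,0,0],"grip": 0.35},{"xyz": [0,0,0],"twist": [0,0,0],"grip": 0.3},{"xyz": [0,0,0],"twist": [0,0,0],"grip": 0.3},{"xyz": [0,0,0],"twist": [0,0,0],"grip": 0.3},{"xyz": [0,0,-8],"twist": [0,0,0],"grip": 0.3},{"xyz": [0,0,-20],"twist": [0,0,0],"grip": 0.3},{"xyz": [0,0,-45],"twist": [0,0,0],"grip": 0.3},{"xyz": [0,0,-75],"twist": [0,0,0],"grip": 0.3},{"xyz": [0,0,-105],"twist": [0,0,0],"grip": 0.3},{"xyz": [0,0,-125],"twist": [0,0,0],"grip": 0.3},{"xyz": [0,0,-125],"twist": [0,0,0],"grip": 0.3}]}}

```text
clock: 47.3
eef_pos: [0.4916, 0.1126, 0.2221]
eef_rot: [0.715, 0.699, 0.006, 0.005]
contact_force: [0.7, 1.1, 0.7]
grip_width: 0.0667
```

```bash
python3 - <<'E'
from h import *
shot('wrist','w20.png')
go(.38,.1975,.215,89)
E
```

```text
t 47.4 pos [490.4 112.4 219.1] th -1.3 q6 8.0 w 66.7 F [ 0.4 -0.8 -0.2]
   xyz [  82.6 -112.4    3. ] twist [ 0.009  0.008 -1.576] rows 3.344774184277993 12.611066267880846
```

View pics/w20.png

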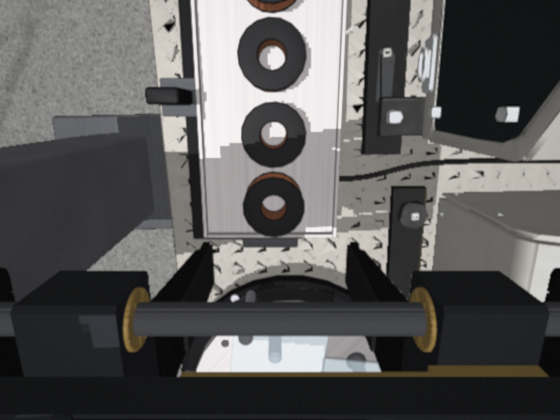

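Emit:
{"op": "move_arm", "data": {"steps": [{"xyz": [83,-112,0],"twist": [0,0,-1.57],"grip": 0.3},{"xyz": [83,-112,0],"twist": [0,0,-1.57],"grip": 0.3},{"xyz": [83,-112,0],"twist": [0,0,-1.57],"grip": 0.3},{"xyz": [83,-112,0],"twist": [0,0,-1.57],"grip": 0.3},{"xyz": [83,-112,0],"twist": [0,0,-1.57],"grip": 0.3},{"xyz": [83,-112,0],"twist": [0,0,-1.57],"grip": 0.3},{"xyz": [83,-112,0],"twist": [0,0,-1.57],"grip": 0.3},{"xyz": [83,-112,0],"twist": [0,0,-1.57],"grip": 0.3},{"xyz": [83,-112,0],"twist": [0,0,-1.57],"grip": 0.3},{"xyz": [83,-112,0],"twist": [0,0,-1.57],"grip": 0.3},{"xyz": [83,-112,0],"twist": [0,0,-1.57],"grip": 0.3},{"xyz": [83,-112,0],"twist": [0,0,-1.57],"grip": 0.3}]}}

```text
clock: 48.35
eef_pos: [0.3795, 0.1976, 0.2166]
eef_rot: [0.044, 0.999, -0.0, 0.004]
contact_force: [0.3, 0.1, -0.3]
grip_width: 0.0669
```

Emit:
{"op": "move_arm", "data": {"steps": [{"xyz": [0,0,0],"twist": [0,0,-0.05],"grip": 0.3},{"xyz": [0,0,0],"twist": [0,0,-0.05],"grip": 0.3},{"xyz": [0,0,0],"twist": [0,0,-0.05],"grip": 0.3}]}}

```text
clock: 48.6
eef_pos: [0.379, 0.1974, 0.2156]
eef_rot: [0.019, 1.0, -0.001, 0.003]
contact_force: [-0.4, -0.1, 0.2]
grip_width: 0.0662
```

```bash
python3 - <<'E'
from h import *
shot('wrist','w21.png');shot('top','t21.png',(70,150,390,290),2.5)
go(.414,.1973,.094,89)
print(proj('wrist',(.414,.1973,.103)))
E
```

```text
t 48.7 pos [379.3 197.5 216.1] th 87.8 q6 -67.0 w 66.7 F [ 0.8 -0.4  0.6]
   xyz [-33.9   1.2 122.3] twist [-0.001  0.007 -0.021] rows 3.044407603781358 0.17743225271725568
[280.19103869 256.91480447]
```

View pics/w21.png

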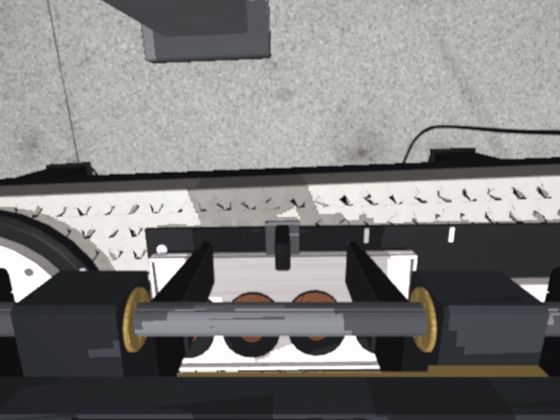

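View pics/t21.png

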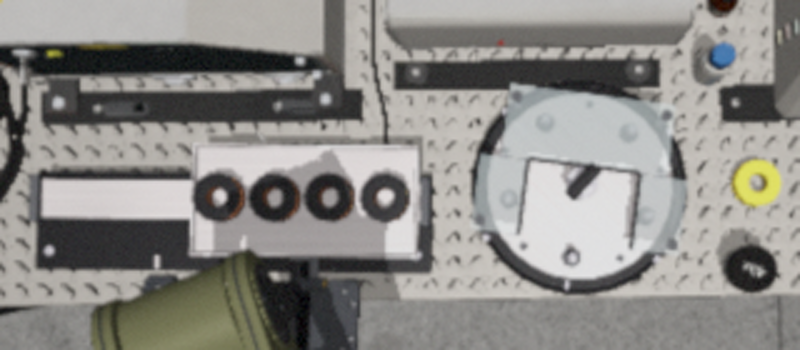

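Emit:
{"op": "move_arm", "data": {"steps": [{"xyz": [-34,1,20],"twist": [0,0.007,-0.02],"grip": 0.3},{"xyz": [-34,1,40],"twist": [0,0.007,-0.02],"grip": 0.3},{"xyz": [-34,1,60],"twist": [0,0.007,-0.02],"grip": 0.3},{"xyz": [-34,1,80],"twist": [0,0.007,-0.02],"grip": 0.3},{"xyz": [-34,1,100],"twist": [0,0.007,-0.02],"grip": 0.3},{"xyz": [-34,1,115],"twist": [0,0.007,-0.02],"grip": 0.3},{"xyz": [-34,1,122],"twist": [0,0.007,-0.02],"grip": 0.4},{"xyz": [-34,1,122],"twist": [0,0.007,-0.02],"grip": 0.6},{"xyz": [-34,1,122],"twist": [0,0.007,-0.02],"grip": 0.8},{"xyz": [-34,1,122],"twist": [0,0.007,-0.02],"grip": 1},{"xyz": [-34,1,122],"twist": [0,0.007,-0.02],"grip": 1},{"xyz": [-34,1,122],"twist": [0,0.007,-0.02],"grip": 1}], "force": 12}}

```text
clock: 49.7
eef_pos: [0.4149, 0.1974, 0.0956]
eef_rot: [0.009, 1.0, 0.0, 0.001]
contact_force: [0.1, -0.0, -0.8]
grip_width: 0.0316
```

Emit:
{"op": "move_arm", "data": {"steps": [{"xyz": [0,0,0],"twist": [0,0,0],"grip": 1},{"xyz": [0,0,0],"twist": [0,0,0],"grip": 1},{"xyz": [0,0,0],"twist": [0,0,0],"grip": 1},{"xyz": [0,0,0],"twist": [0,0,0],"grip": 1}]}}

```text
clock: 50.03
eef_pos: [0.4152, 0.1976, 0.0961]
eef_rot: [0.009, 1.0, 0.0, 0.002]
contact_force: [-0.5, 0.1, 2.0]
grip_width: 0.0122
```

```bash
python3 - <<'E'
from h import *
s,R,t=st();go(s['eef_pos'][0]+.0018,.1973+.08,.094,89)
E
```

```text
t 50.0 pos [415.2 197.6  96.1] th 88.9 q6 -70.0 w 12.2 F [-0.5  0.1  2. ]
   xyz [-0.3 79.8  2.1] twist [ 0.001  0.003 -0.001] rows 1.9133434643597722 0.02734541397867151
```

Gripped; slide slowly +80 mm along the rail.

Emit:
{"op": "move_arm", "data": {"steps": [{"xyz": [0,2,0],"twist": [0,0,0],"grip": 1},{"xyz": [0,6,0],"twist": [0,0,0],"grip": 1},{"xyz": [0,12,0],"twist": [0,0,0],"grip": 1},{"xyz": [0,19,0],"twist": [0,0,0],"grip": 1},{"xyz": [0,26,0],"twist": [0,0,0],"grip": 1},{"xyz": [0,33,0],"twist": [0,0,0],"grip": 1},{"xyz": [0,40,0],"twist": [0,0,0],"grip": 1},{"xyz": [0,47,0],"twist": [0,0,0],"grip": 1},{"xyz": [0,54,0],"twist": [0,0,0],"grip": 1},{"xyz": [0,61,0],"twist": [0,0,0],"grip": 1},{"xyz": [0,67,0],"twist": [0,0,0],"grip": 1},{"xyz": [0,72,0],"twist": [0,0,0],"grip": 1}]}}

```text
clock: 51.03
eef_pos: [0.417, 0.2709, 0.0961]
eef_rot: [0.009, 1.0, 0.001, 0.002]
contact_force: [4.6, 1.3, -3.9]
grip_width: 0.0123
```

```bash
python3 - <<'E'
from h import *
go(.417,.1975+.08,.096,89)
E
```

```text
t 51.0 pos [417.  270.9  96.1] th 88.9 q6 -62.0 w 12.3 F [ 4.6  1.3 -3.9]
   xyz [0.2 6.6 0.1] twist [ 0.002  0.005 -0.001] rows 0.1571485556726585 0.03988543245019329
```

Emit:
{"op": "move_arm", "data": {"steps": [{"xyz": [0,3,0],"twist": [0,0,0],"grip": 1},{"xyz": [0,5,0],"twist": [0,0,0],"grip": 1},{"xyz": [0,6.5,0],"twist": [0,0,0],"grip": 1},{"xyz": [0,6.5,0],"twist": [0,0,0],"grip": 1},{"xyz": [0,6.5,0],"twist": [0,0,0],"grip": 1},{"xyz": [0,6.5,0],"twist": [0,0,0],"grip": 1}]}}

```text
clock: 51.53
eef_pos: [0.4172, 0.2773, 0.0961]
eef_rot: [0.009, 1.0, 0.001, 0.002]
contact_force: [3.3, 1.2, -2.8]
grip_width: 0.0121
```

Emit:
{"op": "move_arm", "data": {"steps": [{"xyz": [0,0,0],"twist": [0,0,0],"grip": 0.7},{"xyz": [0,0,0],"twist": [0,0,0],"grip": 0.5},{"xyz": [0,0,0],"twist": [0,0,0],"grip": 0.4},{"xyz": [0,0,0],"twist": [0,0,0],"grip": 0.3},{"xyz": [0,0,0],"twist": [0,0,0],"grip": 0.3},{"xyz": [0,0,0],"twist": [0,0,0],"grip": 0.3},{"xyz": [0,0,-10],"twist": [0,0,0],"grip": 0.3},{"xyz": [0,0,-35],"twist": [0,0,0],"grip": 0.3},{"xyz": [0,0,-70],"twist": [0,0,0],"grip": 0.3},{"xyz": [0,0,-105],"twist": [0,0,0],"grip": 0.3},{"xyz": [0,0,-140],"twist": [0,0,0],"grip": 0.3},{"xyz": [0,0,-140],"twist": [0,0,0],"grip": 0.3}]}}

```text
clock: 52.53
eef_pos: [0.4199, 0.2789, 0.2459]
eef_rot: [0.009, 1.0, 0.004, 0.009]
contact_force: [0.6, 0.9, 2.1]
grip_width: 0.0666
```

Emit:
{"op": "move_arm", "data": {"steps": [{"xyz": [60,-60,0],"twist": [0,0,0],"grip": 0.3},{"xyz": [60,-120,0],"twist": [0,0,0],"grip": 0.3},{"xyz": [60,-180,0],"twist": [0,0,0],"grip": 0.3},{"xyz": [60,-180,0],"twist": [0,0,0],"grip": 0.3},{"xyz": [60,-180,0],"twist": [0,0,0],"grip": 0.3},{"xyz": [60,-180,0],"twist": [0,0,0],"grip": 0.3},{"xyz": [60,-180,0],"twist": [0,0,0],"grip": 0.3},{"xyz": [60,-180,0],"twist": [0,0,0],"grip": 0.3}]}}

```text
clock: 53.2
eef_pos: [0.3568, 0.1004, 0.2438]
eef_rot: [0.009, 1.0, 0.005, 0.009]
contact_force: [0.3, 0.0, 0.0]
grip_width: 0.0668
```

```bash
python3 - <<'E'
from h import *
go(.417,.1975+.08,.096,89)
shot('top','t22.png',(70,150,390,290),2.5);shot('scene','s22.png',(100,120,420,360),2.4)
E
```

```text
t 53.2 pos [356.8 100.4 243.8] th 88.9 q6 -82.0 w 66.8 F [0.3 0.  0. ]
   xyz [-54.1 176.8 150.5] twist [ 0.01   0.019 -0.001] rows 5.716767170850584 0.16860447846119728
```

View pics/t22.png

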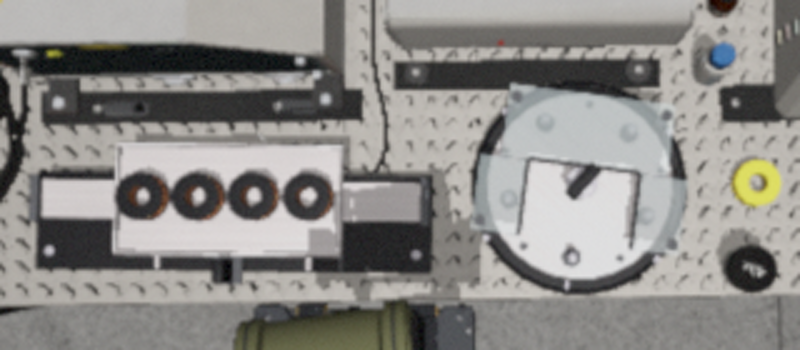

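View pics/s22.png

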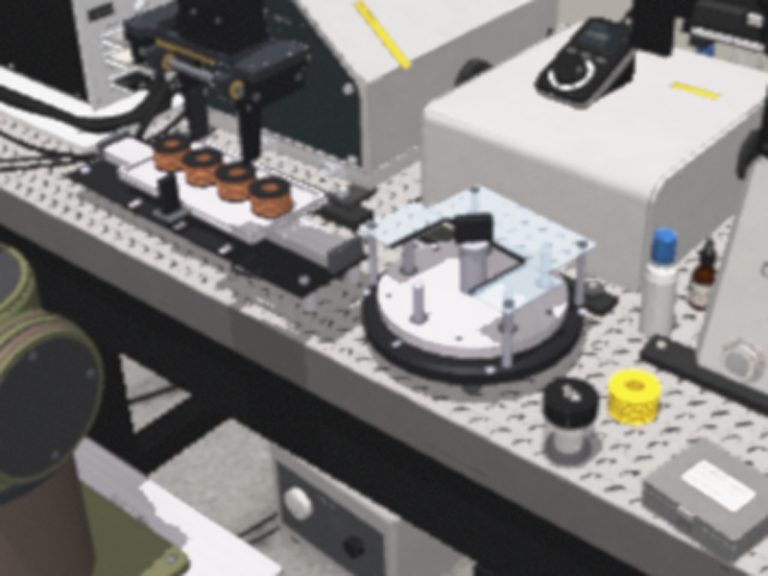

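Emit:
{"op": "move_arm", "data": {"steps": [{"xyz": [0,0,0],"grip": 0.3},{"xyz": [0,0,0],"grip": 0.3},{"xyz": [0,0,0],"grip": 0.3},{"xyz": [0,0,0],"grip": 0.3},{"xyz": [0,0,0],"grip": 0.3},{"xyz": [0,0,0],"grip": 0.3},{"xyz": [0,0,0],"grip": 0.3},{"xyz": [0,0,0],"grip": 0.3},{"xyz": [0,0,0],"grip": 0.3},{"xyz": [0,0,0],"grip": 0.3},{"xyz": [0,0,0],"grip": 0.3},{"xyz": [0,0,0],"grip": 0.3}]}}

```text
validation failed for argument at $.st...
```

```bash
python3 - <<'E'
from h import *
shot('top','t23.png',(70,150,390,290),2.5)
a=cv2.imread('pics/raw_t22.png')[180:280,60:390].astype(int);b=cv2.imread('pics/raw_t23.png')[180:280,60:390].astype(int)
d=np.abs(a-b).max(2);print(d.max(),(d>40).sum(),np.argwhere(d>40)[:10])
E
```

```text
60 9 [[ 51 150]
 [ 54 142]
 [ 74 134]
 [ 75 134]
 [ 95 199]
 [ 96 199]
 [ 97 199]
 [ 98 199]
 [ 99 199]]
```

View pics/t23.png

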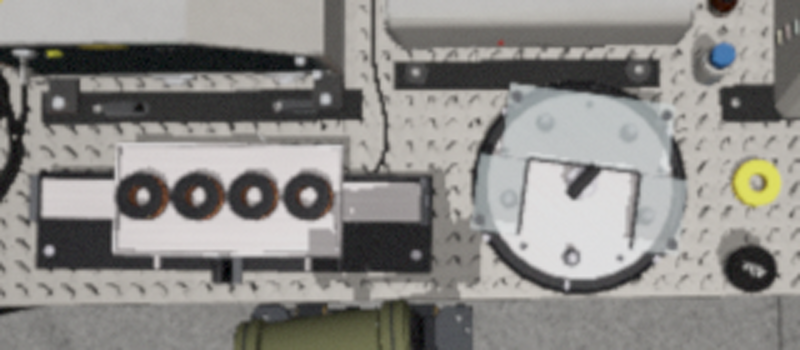

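Emit:
{"op": "move_arm", "data": {"steps": [{"xyz": [0,0,0],"twist": [0,0,0],"grip": 0.3},{"xyz": [0,0,0],"twist": [0,0,0],"grip": 0.3},{"xyz": [0,0,0],"twist": [0,0,0],"grip": 0.3},{"xyz": [0,0,0],"twist": [0,0,0],"grip": 0.3},{"xyz": [0,0,0],"twist": [0,0,0],"grip": 0.3},{"xyz": [0,0,0],"twist": [0,0,0],"grip": 0.3},{"xyz": [0,0,0],"twist": [0,0,0],"grip": 0.3},{"xyz": [0,0,0],"twist": [0,0,0],"grip": 0.3},{"xyz": [0,0,0],"twist": [0,0,0],"grip": 0.3},{"xyz": [0,0,0],"twist": [0,0,0],"grip": 0.3},{"xyz": [0,0,0],"twist": [0,0,0],"grip": 0.3},{"xyz": [0,0,0],"twist": [0,0,0],"grip": 0.3}]}}

```text
clock: 54.35
eef_pos: [0.3567, 0.101, 0.2433]
eef_rot: [0.008, 1.0, 0.005, 0.009]
contact_force: [-0.1, -1.1, 0.2]
grip_width: 0.0667
```

```bash
python3 - <<'E'
from h import *
shot('top','t24.png',(70,150,390,290),2.5)
a=cv2.imread('pics/raw_t22.png')[180:270,60:390].astype(int);b=cv2.imread('pics/raw_t24.png')[180:270,60:390].astype(int)
d=np.abs(a-b).max(2);print(d.max(),(d>40).sum(),np.argwhere(d>40)[:10])
if (d>40).sum()<25: print(workorder.hand_in())
E
```

```text
48 2 [[ 51 150]
 [ 54 142]]
the job is handed in; nothing more can be done
None
```

The job is done and handed in at about 54 s of the 210 s allowed. I slid the empty carrier to the loading station. All four coils present (one post was empty) went into the tray from the guard's window, with three 72° clockwise turns of the bar between them. I then moved the loaded carrier to the middle station.

- **Coils:** the last pictures showed all four lying flat in a row in the tray, and every post empty.
- **Carrier and table:** the carrier tab is at its middle mark, 80 mm from the loading station, and a post of the table stands in the window detent.
- **Surroundings:** the bystanders and the yellow look-alike showed no change in the pictures. The arm was clear of everything, and nothing changed between the last two looks about a second apart.
- **Disagreements and oddities:** the top camera placed the tray 3 to 5 mm off in y from the gripper contact, so I used the contact value. The third coil measured 49.2 mm in the grip instead of 50, but the picture showed it held squarely. One waiting move was refused for a missing twist, and I repeated it. I saw no knocked coil and no slackened grip.

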